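# Fit the lever to the air valve and open it to the setting mark

## Task

Fit the loose red lever onto the square stem of the bare air valve, fully down on its shoulder and pointing the same way as the white pointer, while the valve is still closed or nearly so. Then turn the valve with it until the lever stands centred over the orange setting plate, let go and leave it there. Do not turn the blue-handled valve or shift the orange plate, and leave the other things on the bench where they are.

Things in the scene. Friction and masses are not known exactly. Their poses are not given: they have to be found in the camera images.
- lever: Loose lever lying flat, 152 long, 0.22 kg: steel hub 44 x 44 x 28 tall with a square through-bore 27.4 wide (sides along the lever's x and y), and a red bar 20 wide, 20 tall, flush with the hub's underside. Origin: underside, centre line, 55 from the bore's axis. x points from bore to tip, z up. Hub from x = -77 to -33, bar from x = -33 to +75.
- lever_bore (a point): Centre of the lever's square bore at the hub's underside (lever x = -55, z = 0); axes as the lever's.
- lever_index (a point): Point on the middle line of the red bar's top, 60 from the bore's axis, height 20 above the underside.
- air_valve: The bare valve without a handle, fixed to the bench: aluminium block 64 x 64 on a 90 x 90 flange, a black scale disc 136 across whose top is 61 above the bench. Origin on the bench on the stem's axis; x is the back (pipe) side. It can stand on the left or on the right.
- stem_seat (a point): Centre of the shoulder the hub rests on (dark round collar 52 across, top 85 above the bench), on the stem's axis. x points along the white pointer and turns with the stem; z up. Above it stands the bright steel square stem, 26 x 26 with sides parallel to these axes, 26 tall, the top 8 tapering to 19 x 19.
- stem_pointer (a point): Point on the line of the stem's white pointer, 60 from the axis, 72 above the bench. The pointer is a white bar 12 wide reaching 54 from the axis, fast to the stem under the shoulder. The lever must point the same way as it.
- stem (a joint): Opening angle of the valve's stem, rad: 0 closed, 1.571 fully open (stops at both), growing anticlockwise seen from above. Closed, the pointer points at 135 degrees from the valve's x. It is stiff (0.35 N m) and stays where it is left.
- mark_tip (a point): Point on the middle line of the orange setting plate at the scale disc's edge, 60 from the axis, 65 above the bench. The plate is 40 wide and reaches from 57 to 75 from the axis, so it shows on both sides of a 20 wide lever centred over it. x points outward from the stem.
- mark (a joint): Angle of the orange plate, rad, on the same scale as the stem's: the stem is right when it reads the same as this. Stiff; not to be moved.
- blue_valve: The neighbouring valve, same body as the bare one, with its blue handle fitted. Origin on the bench on its axis. Not to be used.
- blue_tip (a point): Tip of the blue handle's top, 90 from its axis, 105 above the bench. The handle is 20 wide on a 40 square hub, its top 111 above the bench; x points from axis to tip.
- tray: Bystander: blue parts tray, 150 x 100 x 22, holding round steel watch movements. Origin at the centre of its underside.
- jar: Bystander: short amber glass jar with a black lid, 40 across, 48 tall; it stands beside the lever. Origin at the centre of its underside.
- driver: Bystander: yellow-handled screwdriver lying along its own x, 150 long, handle 26 thick; it lies on the lever's other side. Origin at the centre of its underside.
- bottle: Bystander: tall white bottle with a red cap, 54 across, 165 tall, standing in front of the robot. Origin at the centre of its underside.
- cup: Bystander: white cup with pens in it, 72 across, 121 tall with the pens. Origin at the centre of its underside.
- puck: Bystander: steel gauge foot, round, 72 across, 40 tall. Origin at the centre of its underside.
- loupe: Bystander: black eye loupe, 44 across, 45 tall. Origin at the centre of its underside.

How it is judged:
By the outcome, as a careful person would: the job done as asked, in the order asked, and still so for the second after the job is handed in, with the robot touching nothing.
It also fails if it takes over 56 s, if anything falls off the work surface, if the arm or the gripper's body presses on something with over 40 N, if the wrist force passes 120 N, or if a joint passes its speed limit or range.

## Robot

A 6-joint arm with a two-finger parallel gripper is mounted at the origin on the work surface. World frame = base frame: x ahead of the robot, y to its left, z up, the work surface at z = 0. Lengths are in m, angles in rad, forces in N, time in s.
With the tool pointing down it reaches from about 0.25 to 0.775 m from the base axis. Payload 4 kg.
Tool frame: the origin (TCP) lies between the finger pads; the fingertips stand 25 mm ahead of it and the grasp point (between the pads) lies 6 mm ahead of it; x points along the fingers, y is the direction in which the jaws open and shut, and the axes are right-handed (so a half turn about x gives the same grasp; the last joint's range is limited). The gripper opens to 94 mm and grips with 3 to 60 N. Pads are 16 mm wide; open, the fingers measure 119 mm over their backs; the gripper's body (75 mm by 177 mm) begins 78 mm behind the grasp point.
Start: joints at [1.143, 0.087, 1.371, -0, 1.684, -0.103], TCP at [0.176, 0.521, 0.231] pointing down, gripper open.
Joint ranges: [-3.1, 3.1], [-0.76, 2.03], [0.27, 2.55], [-1.08, 4.22], [0.17, 2.65], [-2.57, 2.57]. Speed limits (rad/s): [2.79, 2.79, 3.14, 3.14, 3.14, 3.14].

## Interface

Orientations are given as a unit quaternion [w, x, y, z].
In Python, from cell import readout, viewer, manip gives the robot as it stands.
- The arm moves only by the tool send_rows, never from a script. Its argument "motion" is a list of rows, each a list of 6 numbers: the shift along the tool's x, y, z as a fraction of full scale, then the turn, a rotation vector about the tool's x, y, z as a fraction of full scale. In form: [[tx, ty, tz, wx, wy, wz], ...]. A call has 1 to 5 rows; each row shifts and turns the commanded pose from where the row before left it, along the tool's axes as they then stand; what a row does not reach is not made up. Full scale, the value 1, is 0.04 m for a shift and 120 degrees for a turn. A row lasts 1/12 s, in which the tool goes at most 41.7 mm and 7.16 degrees, less where a joint would pass 70% of its speed; a pose out of reach is approached as far as the arm can. A call with a number of a shift or a turn outside -1 to 1 is refused whole. A call with a gripper value outside its range is refused whole. "claw" is the closure, from 0 (fully open) to 1 (shut), set as the call begins (left out, the last holds). The fingers move at their own pace and stop on an object; "newtons" is the grip in N (left out, the last holds). Time passes only in rows, so rows that do not move let the fingers close. It gives the time, the measured TCP pose, the force and the opening at its end, in the units of the state.
- readout.observe(): the state, without advancing time (a new reading comes with each control period).
- viewer.camera(name): name is "scene" or "top" or "wrist"; returns the picture (384x512x3 uint8, red, green, blue); there is no depth.
- viewer.get_calibration(name): a dict with "fx", "fy", "cx", "cy" (pixels), "rvec" (rotation vector, rad) and "tvec" (3), from world to camera coordinates, as OpenCV has them; the wrist camera has in their place "mount" (4x4, takes a point from camera to tool coordinates, whose origin is the TCP and whose axes are the tool frame's). Camera axes: x right, y down, z forward; pixel columns grow to the right and rows downward; lengths in m; the calibration is good to about 2 mm. The wrist camera is an equidistant fisheye: a pixel r from the principal point sees the ray r / f radians off the axis. A picture is of the moment at which its call begins: read the wrist's pose just before it. get_calibration takes no time and is no camera call.
- manip.close_job(): hands the job in, once; it reports no verdict.
Trained networks look in the newest picture that a camera, given by its name, has taken for a name from the list of things; names that differ only in an ending like _2 or _b are one class to them, and where a whole thing is asked for, a point or a joint stands for the part that bears it (a point fixed in the world has none). Each returns a list of dicts, best first, with "p" (0 to 1); they miss things now and then, are a little off and sometimes report something else, mostly with a low value. They report only what shows in the picture. A call takes as long as a camera call.
- viewer.regions_of(camera, thing): "region" (384x512 bool, what is visible of it) and "at" ([column, row] in pixels, amid what is visible of it).
The state is a dict: "time_s": time; "joints": joint angles; "dq": joint speeds; "joint_torque": joint torques, N m; "ee_pos": TCP position; "tcp_rot": TCP orientation; "ft_force": force on the tool from outside, world axes, zero at the start; "torque": the same for the moment, N m; "width": finger opening in m.
Only numpy, scipy, OpenCV 4.12 (cv2) and the standard library are available. Lean on these libraries where they do the work, as an engineer would, in place of code of your own. Each camera call takes 0.05 s, during which the arm holds its last target.

## Working session

There is one attempt and no reset: what is moved stays moved. The work goes in short steps, Python scripts to look and compute and a tool call to move; the robot and the scene stay as the last step left them, time stands still between calls to the robot, and variables do not carry over. Pictures are saved under pics/ and viewed, and the job is handed in when it is done.

Besides the shell and the picture viewer there is one more tool, called after "Call:" as name(argument=value, ...) on one line, values as JSON. send_rows: Moves the arm, as the interface text tells. Its arguments: {"type":"object","properties":{"motion":{"type":"array"},"claw":{"type":"number"},"newtons":{"type":"number"}},"required":["motion"]}

```bash
ls; mkdir -p pics
cat > h.py <<'E'
import numpy as np, cv2
from scipy.spatial.transform import Rotation as R
from cell import readout, viewer, manip
def cam(n):
    c=viewer.get_calibration(n); K=np.array([[c['fx'],0,c['cx']],[0,c['fy'],c['cy']],[0,0,1]]); return K,np.array(c['rvec'],float).ravel(),np.array(c['tvec'],float).ravel()
def proj(n,P):
    K,r,t=cam(n); return cv2.projectPoints(np.atleast_2d(np.array(P,float)),r,t,K,None)[0].reshape(-1,2)
def back(n,uv,z):
    K,r,t=cam(n); Rm=cv2.Rodrigues(r)[0]; o=-Rm.T@t
    uv=np.atleast_2d(np.array(uv,float)); d=np.c_[(uv[:,0]-K[0,2])/K[0,0],(uv[:,1]-K[1,2])/K[1,1],np.ones(len(uv))]@Rm
    return o+d*((z-o[2])/d[:,2])[:,None]
def save(n,img,crop=None,s=1):
    if crop: img=img[crop[1]:crop[3],crop[0]:crop[2]]
    img=cv2.resize(img,None,fx=s,fy=s,interpolation=cv2.INTER_CUBIC); cv2.imwrite('pics/'+n+'.png',img[...,::-1])
def tcp():
    s=readout.observe(); q=s['tcp_rot']; return np.array(s['ee_pos']),R.from_quat([q[1],q[2],q[3],q[0]]),s
E
python3 - <<'E'
from h import *
p,r,s=tcp(); print(s); print(r.as_matrix().round(3))
for n in('top','scene'):
    im=viewer.camera(n); np.save(n+'.npy',im); save(n+'0',im,s=1.5)
    print(n,viewer.get_calibration(n))
print(viewer.get_calibration('wrist'))
E
```

```text
pics
{'time_s': 0.0, 'joints': array([ 1.14290668e+00,  8.79213876e-02,  1.37223786e+00, -5.51204166e-08,
        1.68358154e+00, -1.03089014e-01]), 'dq': array([ 9.92309090e-04, -1.16197932e-03,  7.98077880e-04, -2.53332256e-04,
       -7.99568319e-05, -5.37500661e-04]), 'joint_torque': array([-4.45267924e-04, -3.40190578e+01, -3.02425683e+01,  7.17928517e-02,
        3.31788976e-02, -1.56808410e-04]), 'ee_pos': array([0.17531087, 0.52079669, 0.2293308 ]), 'tcp_rot': array([ 0.69760303,  0.11359732,  0.69800154, -0.11506307]), 'ft_force': array([ 0.2495086 , -0.71441399, -0.13127588]), 'torque': array([-0.02640694,  0.03301677,  0.02248119]), 'width': 0.09404432260606872}
[[-0.001  0.319  0.948]
 [-0.002  0.948 -0.319]
 [-1.    -0.002 -0.   ]]
top {'fx': 476.26656142174863, 'fy': 476.26656142174863, 'cx': 257.22265555330284, 'cy': 191.68894847609408, 'rvec': array([ 2.14189571, -2.11418727,  0.16353957]), 'tvec': array([0.00672742, 0.54676783, 1.52750662])}
scene {'fx': 457.068306866642, 'fy': 457.068306866642, 'cx': 256.44578785746336, 'cy': 188.56730661134483, 'rvec': array([ 2.47398867,  0.66370669, -0.20580435]), 'tvec': array([-0.48228612, -0.15331202,  1.4540002 ])}
{'fx': 297.3186396354542, 'fy': 297.3186396354542, 'cx': 256.44164849014265, 'cy': 186.75841814649638, 'mount': array([[-1.08383320e-03, -2.73332100e-01,  9.61919117e-01,
        -1.53928223e-01],
       [ 9.99999381e-01, -5.36756357e-04,  9.74218904e-04,
        -7.31273806e-05],
       [ 2.50030902e-04,  9.61919578e-01,  2.73332512e-01,
        -7.94216343e-02],
       [ 0.00000000e+00,  0.00000000e+00,  0.00000000e+00,
         1.00000000e+00]])}
```

View pics/top0.png

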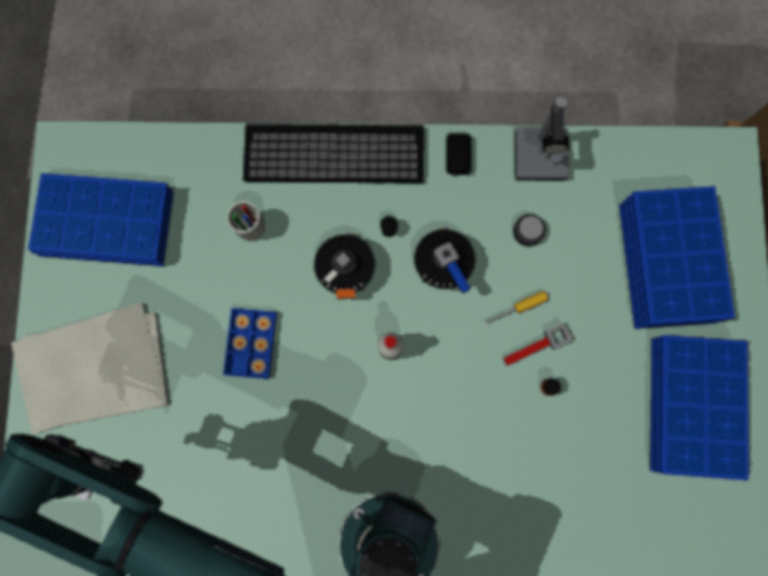

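View pics/scene0.png

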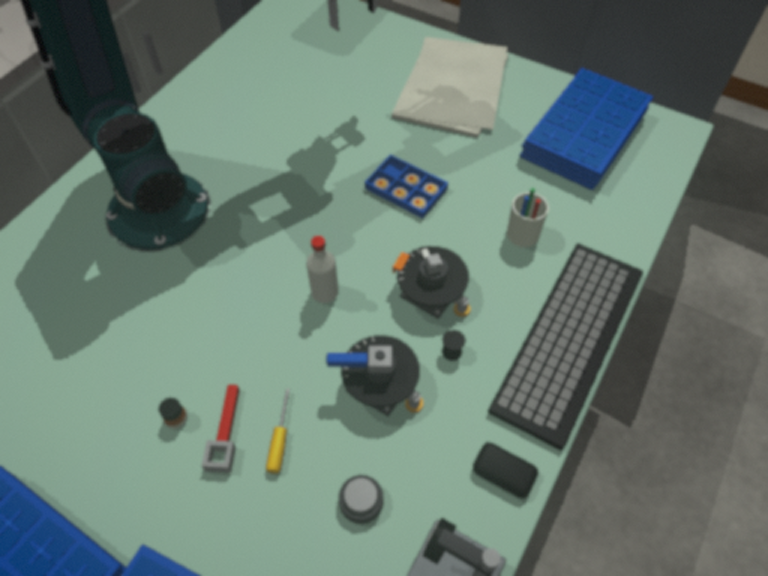

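The top view shows the lever at about (540,343) with its hub at (560,335) and tip at lower left. The bare valve is at about (345,263), with its pointer towards (330,275) and the orange plate at (346,294). I'll measure these next.

Run:
```python
from h import *
for n in('top','scene'):
    for th in('lever','air_valve','stem_pointer','mark_tip','stem_seat','jar','driver','bottle','loupe','blue_tip'):
        o=viewer.regions_of(n,th)
        for d in o[:2]:
            m=d['region']; ys,xs=np.nonzero(m)
            c=cv2.minAreaRect(np.c_[xs,ys].astype(np.float32)) if len(xs)>2 else None
            print(n,th,round(d['p'],2),np.round(d['at'],1),m.sum(),c, back(n,d['at'],0.02).round(3)[0,:2])
        np.save(f'm_{n}_{th}.npy',o[0]['region'] if o else 0)
```

```text
top lever 0.67 [363.8 229.2] 315 ((357.5000305175781, 230.5000457763672), (12.969193458557129, 46.0629997253418), 63.43495178222656) [ 0.429 -0.34 ]
top air_valve 0.64 [228.8 176.9] 1338 ((229.50003051757812, 175.50001525878906), (39.59797668457031, 39.59798049926758), 45.0) [0.6   0.111]
top stem_pointer 0.67 [230.4 174.6] 251 ((225.52972412109375, 176.2216339111328), (16.762895584106445, 22.056440353393555), 72.89727020263672) [0.608 0.106]
top mark_tip 0.59 [232.5 195.9] 66 ((230.5, 195.5), (5.0, 11.0), 90.0) [0.536 0.097]
top mark_tip 0.51 [352.1 154. ] 340 ((352.5, 153.0), (20.0, 19.0), 90.0) [ 0.685 -0.306]
top stem_seat 0.64 [227.1 175.6] 237 ((226.16514587402344, 175.5504913330078), (15.899917602539062, 21.646875381469727), 73.3007583618164) [0.605 0.117]
top jar 0.45 [368.  256.9] 157 ((366.5, 257.5), (11.0, 15.0), 90.0) [ 0.339 -0.351]
top driver 0.69 [354.7 200.4] 157 ((353.362060546875, 200.6551971435547), (7.427813529968262, 23.211917877197266), 68.19859313964844) [ 0.525 -0.312]
top driver 0.6 [362.6 231.7] 348 ((357.2000427246094, 230.39999389648438), (12.5219802856445
[... 1377 characters left out ...]
ne bottle 0.89 [212.  179.2] 650 ((214.43243408203125, 179.0946044921875), (44.71652603149414, 18.248289108276367), 80.53767395019531) [0.387 0.033]
scene bottle 0.23 [270.2 123.4] 1315 ((270.29693603515625, 123.42460632324219), (50.48029327392578, 28.829071044921875), 25.559965133666992) [0.429 0.31 ]
scene loupe 0.72 [301.6 227.8] 253 ((301.6707458496094, 229.46339416503906), (14.466531753540039, 19.546382904052734), 6.34019136428833) [0.689 0.019]
scene blue_tip 0.63 [246.4 241.2] 709 ((240.5, 242.0), (24.0, 45.0), 90.0) [ 0.579 -0.092]
scene blue_tip 0.44 [153.5 292.8] 739 ((149.92941284179688, 285.317626953125), (20.825326919555664, 60.74053192138672), 12.52880573272705) [ 0.451 -0.334]
```

Run:
```python
from h import *
t=np.load('top.npy'); s=np.load('scene.npy')
save('topv',t,(195,140,275,215),8); save('topl',t,(320,180,400,270),6);save('scenev',s,(245,150,325,220),8); save('scenel',s,(95,245,205,325),7)
```

```text
(no output)
```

View crops.

View pics/topv.png

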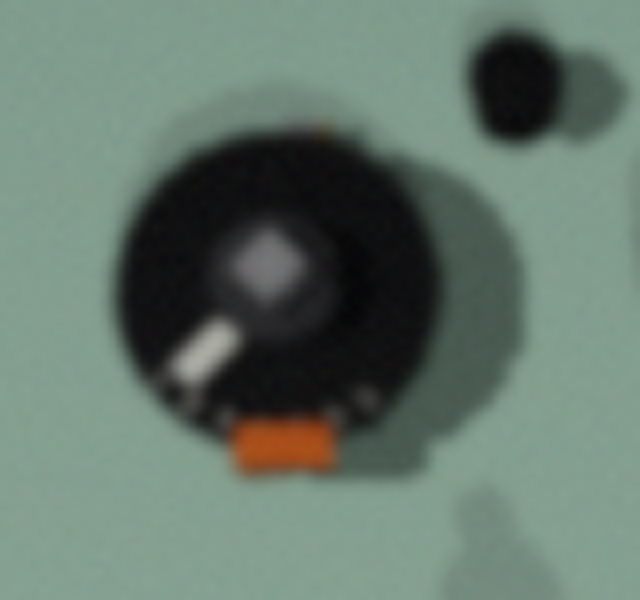

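View pics/topl.png

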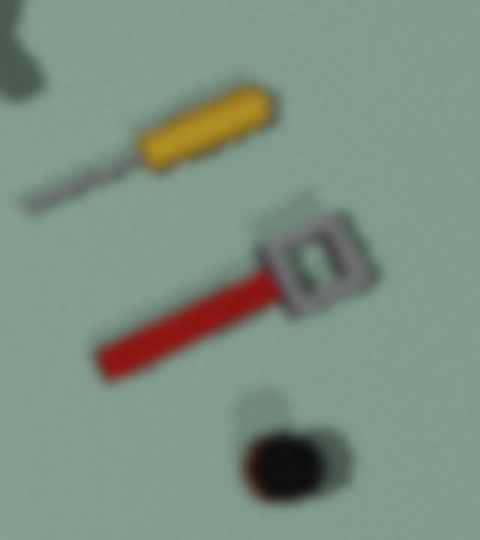

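View pics/scenev.png

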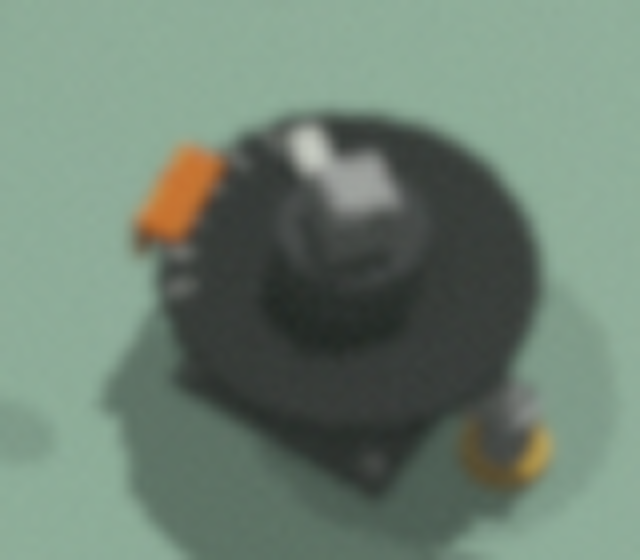

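Run:
```python
from h import *
h=back('top',(373.1,224.0),.028)[0]; t=back('top',(337.3,240.6),.018)[0]
print('hub',h,'tip',t,np.linalg.norm((h-t)[:2]),np.degrees(np.arctan2(*(t-h)[1::-1])))
d=back('top',(229.9,176.0),.061)[0]; print('disc',d)
print('stemtop',back('top',(195+269/8,140+262/8),.111)[0])
for a in [(190,375),(228,332)]: 
  q=back('top',(195+a[0]/8,140+a[1]/8),.075)[0]; print(q,np.degrees(np.arctan2(*(q-d)[1::-1])))
for a in [(233,425),(335,418),(338,462),(240,473),(286,445)]: 
  q=back('top',(195+a[0]/8,140+a[1]/8),.065)[0]; print(q,np.degrees(np.arctan2(*(q-d)[1::-1])),np.linalg.norm((q-d)[:2]))
print(tcp()[2]['time_s'])
```

```text
hub [ 0.44628952 -0.3690609   0.028     ] tip [ 0.39088191 -0.2521831   0.018     ] 0.1293461420843955 115.36396960029651
disc [0.5953669  0.10429716 0.061     ]
stemtop [0.59579475 0.10492252 0.111     ]
[0.5560866  0.13867822 0.075     ] 138.80514923535958
[0.57404309 0.1236856  0.075     ] 137.72165573522386
[0.5373566  0.12151854 0.065     ] 163.46554686555947 0.06051256706812865
[0.54075037 0.07994402 0.065     ] -155.96823641872982 0.059799999719909826
[0.522604   0.07833736 0.065     ] -160.36500117709062 0.07725510128749402
[0.51758922 0.1181588  0.065     ] 169.89476536335482 0.07900324442305721
[0.52935646 0.09968818 0.065     ] -176.00597636639608 0.06617114671297966
1.1
```

```bash
cat >> h.py <<'E'
def yaw(r): m=r.as_matrix(); return np.degrees(np.arctan2(m[1,1],m[0,1]))
def down(yw): 
    a=np.radians(yw); x=np.array([0,0,-1.]); y=np.array([np.cos(a),np.sin(a),0]); return R.from_matrix(np.c_[x,y,np.cross(x,y)])
def plan(pts,p=None,r=None,dec=3):
    """pts: list of (xyz, yawdeg, nrows)"""
    if p is None: p,r,_=tcp()
    for (q,yw,n) in pts:
        q=np.array(q,float); rt=down(yw); p0=p.copy(); r0=r; dv=(r0.inv()*rt).as_rotvec()
        rows=[]
        for i in range(n):
            pg=p0+(q-p0)*(i+1)/n; rg=r0*R.from_rotvec(dv*(i+1)/n)
            t=r.inv().apply(pg-p)/.04; w=(r.inv()*rg).as_rotvec()/np.radians(120)
            row=np.round(np.r_[t,w],dec); rows.append(row.tolist())
            p=p+r.apply(row[:3]*.04); r=r*R.from_rotvec(row[3:]*np.radians(120))
        for j in range(0,n,5): print(str(rows[j:j+5]).replace('-0.0,','0,').replace('0.0,','0,').replace('-0.0]','0]').replace('0.0]','0]'))
        print('end',p.round(4),yaw(r).round(2))
E
python3 - <<'E'
from h import *
plan([((.429,-.333,.2),25.4,25)])
E
```

```text
[[0.03, -0.729, 0.513, 0.015, 0, 0], [0.031, -0.712, 0.535, 0.016, 0, 0], [0.03, -0.694, 0.559, 0.015, 0, 0], [0.031, -0.676, 0.581, 0.015, 0, 0], [0.03, -0.657, 0.601, 0.016, 0, 0]]
[[0.031, -0.637, 0.624, 0.015, 0, 0], [0.03, -0.617, 0.643, 0.015, 0, 0], [0.03, -0.597, 0.661, 0.016, 0, 0], [0.031, -0.574, 0.682, 0.015, 0, 0], [0.03, -0.552, 0.699, 0.015, 0, 0]]
[[0.031, -0.53, 0.717, 0.016, 0, 0], [0.03, -0.506, 0.733, 0.015, 0, 0], [0.031, -0.483, 0.749, 0.015, 0, 0], [0.03, -0.458, 0.764, 0.016, 0, 0], [0.03, -0.433, 0.779, 0.015, 0, 0]]
[[0.031, -0.408, 0.792, 0.015, 0, 0], [0.03, -0.383, 0.805, 0.016, 0, 0], [0.031, -0.356, 0.817, 0.015, 0, 0], [0.03, -0.33, 0.827, 0.015, 0, 0], [0.031, -0.304, 0.838, 0.016, 0, 0]]
[[0.03, -0.276, 0.848, 0.015, 0, 0], [0.03, -0.249, 0.855, 0.015, 0, 0], [0.031, -0.222, 0.863, 0.016, 0, 0], [0.03, -0.193, 0.87, 0.015, 0, 0], [0.031, -0.165, 0.876, 0.015, 0, 0]]
end [ 0.429 -0.333  0.2  ] 25.43
```

Call:
send_rows(motion=[[0,-0.73,0.51,0.015,0,0],[0,-0.71,0.54,0.015,0,0],[0,-0.69,0.56,0.015,0,0],[0,-0.68,0.58,0.015,0,0],[0,-0.66,0.6,0.015,0,0]], claw=0.4)

```text
time_s: 1.52
ee_pos: [0.2265, 0.3489, 0.2305]
tcp_rot: [0.687, 0.169, 0.686, -0.169]
ft_force: [0.8, -0.6, -0.8]
width: 0.0641
```

Call:
send_rows(motion=[[0,-0.64,0.62,0.015,0,0],[0,-0.62,0.64,0.015,0,0],[0,-0.6,0.66,0.015,0,0],[0,-0.57,0.68,0.015,0,0],[0,-0.55,0.7,0.015,0,0]])

```text
time_s: 1.93
ee_pos: [0.2776, 0.1784, 0.2308]
tcp_rot: [0.672, 0.223, 0.671, -0.222]
ft_force: [1.3, -0.0, 0.6]
width: 0.0564
```

Call:
send_rows(motion=[[0,-0.53,0.72,0.015,0,0],[0,-0.51,0.73,0.015,0,0],[0,-0.48,0.75,0.015,0,0],[0,-0.46,0.76,0.015,0,0],[0,-0.43,0.78,0.015,0,0]])

```text
time_s: 2.35
ee_pos: [0.3297, 0.0077, 0.2309]
tcp_rot: [0.652, 0.275, 0.651, -0.274]
ft_force: [1.6, 0.6, -0.1]
width: 0.0568
```

Call:
send_rows(motion=[[0,-0.41,0.79,0.015,0,0],[0,-0.38,0.8,0.015,0,0],[0,-0.36,0.82,0.015,0,0],[0,-0.33,0.83,0.015,0,0],[0,-0.3,0.84,0.015,0,0]])

```text
time_s: 2.77
ee_pos: [0.3825, -0.1628, 0.2307]
tcp_rot: [0.628, 0.325, 0.628, -0.325]
ft_force: [0.2, -0.1, 0.6]
width: 0.0566
```

Call:
send_rows(motion=[[0,-0.28,0.85,0.02,0,0],[0,-0.25,0.85,0.02,0,0],[0.2,-0.22,0.86,0.02,0,0],[0.3,-0.19,0.87,0.015,0,0],[0.2,-0.17,0.87,0.015,0,0]])

```text
time_s: 3.18
ee_pos: [0.4323, -0.3333, 0.2017]
tcp_rot: [0.595, 0.383, 0.595, -0.383]
ft_force: [1.2, 0.2, -0.1]
width: 0.0567
```

```bash
cat >> h.py <<'E'
def wcam(): return viewer.get_calibration('wrist')
def wproj(P,p,r,c=None):
    c=c or wcam(); M=np.array(c['mount']); T=np.eye(4); T[:3,:3]=r.as_matrix(); T[:3,3]=p; W=np.linalg.inv(T@M)
    P=np.atleast_2d(np.array(P,float)); Q=P@W[:3,:3].T+W[:3,3]
    rho=np.hypot(Q[:,0],Q[:,1]); th=np.arctan2(rho,Q[:,2]); k=th/np.maximum(rho,1e-12)
    return np.c_[c['cx']+c['fx']*k*Q[:,0],c['cy']+c['fy']*k*Q[:,1]]
def wback(uv,z,p,r,c=None):
    c=c or wcam(); M=np.array(c['mount']); T=np.eye(4); T[:3,:3]=r.as_matrix(); T[:3,3]=p; W=T@M
    uv=np.atleast_2d(np.array(uv,float)); a=(uv[:,0]-c['cx'])/c['fx']; b=(uv[:,1]-c['cy'])/c['fy']; th=np.hypot(a,b); s=np.sinc(th/np.pi)
    d=np.c_[a*s,b*s,np.cos(th)]@W[:3,:3].T; o=W[:3,3]
    return o+d*((z-o[2])/d[:,2])[:,None]
def wshot(name):
    p,r,s=tcp(); im=viewer.camera('wrist'); np.savez(name+'.npz',im=im,p=p,q=r.as_quat()); save(name,im,s=1.5); return p,r,im
def load(name):
    d=np.load(name+'.npz'); return d['p'],R.from_quat(d['q']),d['im']
def lever_pts(b,a):
    a=np.radians(a); c,s=np.cos(a),np.sin(a); f=lambda x,y,z:[b[0]+c*x-s*y,b[1]+s*x+c*y,b[2]+z]
    return f
E
python3 - <<'E'
from h import *
p,r,im=wshot('w1'); print(p,yaw(r))
E
```

```text
[ 0.43231026 -0.33326997  0.2016607 ] 24.475280582963176
```

View pics/w1.png

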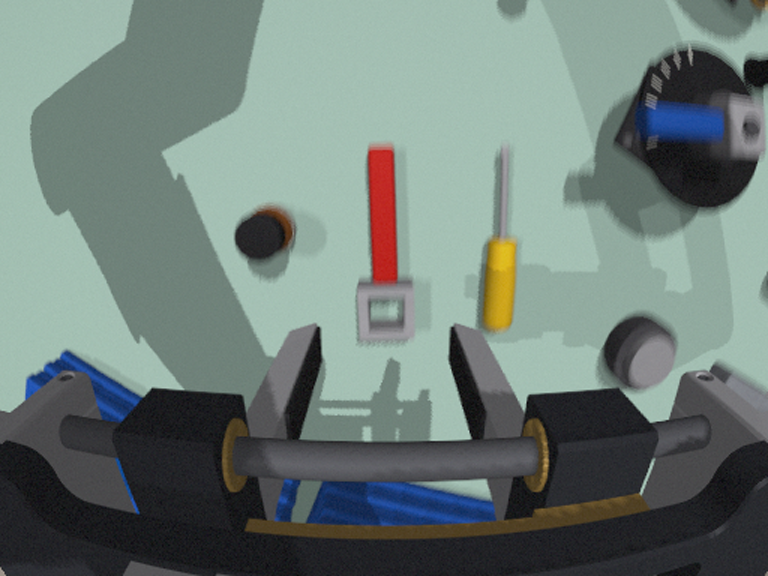

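The lever is at centre: the bar's tip is at (381,148), the hub at (385,312), and the fingers straddle below it. The jar is to the left and the driver to the right, both clear.

Run:
```python
from h import *
p,r,im=load('w1'); save('w1c',im,(225,90,295,235),5)
b=(.446,-.369,0)
```

```text
(no output)
```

View pics/w1c.png

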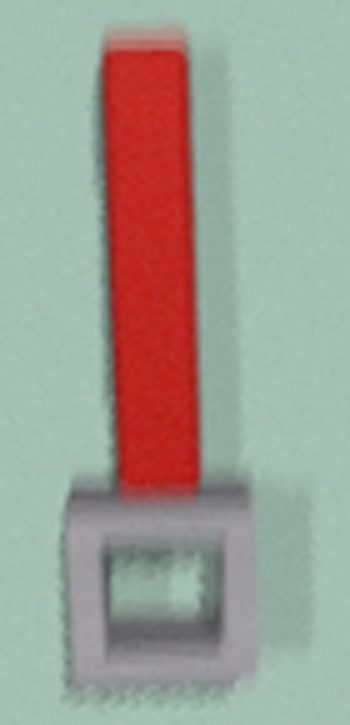

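```bash
cat >> h.py <<'E'
from scipy.optimize import least_squares
def fit_lever(name,obs,x0,z=0):
    p,r,im=load(name); c=wcam()
    m=np.array([o[0] for o in obs],float); u=np.array([o[1] for o in obs],float)
    def f(x): return (wproj([lever_pts((x[0],x[1],z),x[2])(*q) for q in m],p,r,c)-u).ravel()
    s=least_squares(f,x0,x_scale=[.01,.01,1],loss='soft_l1'); print(s.x,f(s.x).reshape(-1,2).round(1).tolist()); return s.x
E
python3 - <<'E'
from h import *
C=lambda x,y:(225+x/5-.4,90+y/5-.4)
# lever y left when x to tip: world left of image? image up=lever x, lever y -> image left
obs=[((130,10,20),C(107,50)),((130,-10,20),C(186,50)),((22,10,20),C(119,492)),((22,-10,20),C(198,490)),
((-22,22,28),C(72,683)),((-22,-22,28),C(245,681)),((22,22,28),C(70,507)),((22,-22,28),C(252,503)),
((13.7,13.7,28),C(104,540)),((13.7,-13.7,28),C(222,533)),((-13.7,-13.7,28),C(224,641)),((-13.7,13.7,28),C(107,646))]
obs=[(np.array(a)/1000,b) for a,b in obs]
x=fit_lever('w1',obs,[.446,-.369,115.4])
a=np.radians(x[2]); g=x[:2]+.042*np.array([np.cos(a),np.sin(a)])
print(g); p,r,s=tcp(); print(p,yaw(r))
plan([((g[0],g[1],.07),x[2]-90,5),((g[0],g[1],.027),x[2]-90,3)])
E
```

```text
[  0.44978166  -0.36890026 115.94416884] [[-0.9, -4.2], [1.3, -4.7], [-0.3, 0.7], [0.9, 0.7], [0.2, -0.1], [2.3, -0.6], [-1.1, -0.1], [0.7, -0.2], [-0.4, 0.0], [-0.4, 0.8], [-0.5, 1.2], [-0.2, 0.7]]
[ 0.43140686 -0.33113298]
[ 0.43248155 -0.33848994  0.19796996] 24.203454221252038
[[0.64, 0.012, -0.036, -0.003, 0, 0], [0.64, 0.013, -0.035, -0.003, 0, 0.001], [0.639, 0.011, -0.036, -0.003, 0, 0], [0.64, 0.012, -0.035, -0.003, 0, 0], [0.64, 0.012, -0.036, -0.003, 0, 0.001]]
end [ 0.4314 -0.3311  0.07  ] 26.0
[[0.358, 0, 0, 0, 0, 0], [0.359, 0, 0, 0, 0, 0], [0.358, -0.001, 0.001, 0, 0, 0]]
end [ 0.4314 -0.3311  0.027 ] 26.0
```

Run:
```python
from h import *
p,r,im=wshot('w2'); print(p,yaw(r)); save('w2c',im,(225,90,295,235),5)
```

```text
[ 0.43248155 -0.33848994  0.19796996] 24.203454221252038
```

View pics/w2c.png

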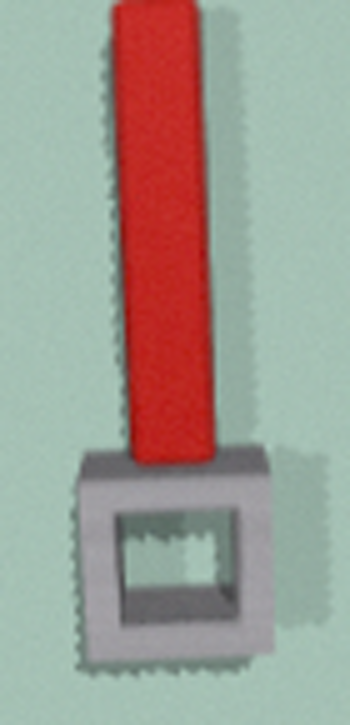

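Run:
```python
from h import *
C=lambda x,y:(225+x/5-.4,90+y/5-.4)
obs=[((130,10,20),C(117,3)),((130,-10,20),C(198,0)),((22,10,20),C(133,463)),((22,-10,20),C(213,462)),
((-22,22,28),C(87,658)),((-22,-22,28),C(273,653)),((22,22,28),C(80,480)),((22,-22,28),C(271,474)),
((13.7,13.7,28),C(115,512)),((13.7,-13.7,28),C(238,508)),((-13.7,-13.7,28),C(238,625)),((-13.7,13.7,28),C(121,629))]
obs=[(np.array(a)/1000,b) for a,b in obs]
x=fit_lever('w2',obs,[.446,-.369,115.4])
a=np.radians(x[2]); g=x[:2]+.042*np.array([np.cos(a),np.sin(a)])
print(g)
plan([((g[0],g[1],.07),x[2]-90,5),((g[0],g[1],.027),x[2]-90,3)])
```

```text
[  0.44935323  -0.36618705 116.1999608 ] [[-0.9, -1.5], [1.1, -1.5], [-0.4, 1.2], [0.9, 0.9], [0.0, 0.4], [0.2, 0.2], [-0.5, 0.0], [0.1, -0.1], [0.1, 0.4], [-0.4, 0.4], [0.0, -0.5], [-0.0, -0.6]]
[ 0.43081001 -0.32850218]
[[0.643, 0.011, -0.029, -0.003, 0, 0], [0.643, 0.012, -0.028, -0.003, -0.001, 0.001], [0.643, 0.01, -0.03, -0.003, 0, 0], [0.643, 0.01, -0.03, -0.003, -0.001, 0], [0.643, 0.011, -0.031, -0.004, 0, 0]]
end [ 0.4308 -0.3285  0.07  ] 26.25
[[0.358, 0, 0, 0, 0, 0], [0.359, 0.001, 0, 0, 0, 0], [0.358, 0, 0, 0, 0, 0]]
end [ 0.4308 -0.3285  0.027 ] 26.25
```

Call:
send_rows(motion=[[0.64,0.01,-0.03,-0.003,0,0],[0.64,0.01,-0.03,-0.003,0,0],[0.64,0.01,-0.03,-0.003,0,0],[0.64,0.01,-0.03,-0.004,0,0],[0.64,0.01,-0.03,-0.004,0,0]])

```text
time_s: 3.7
ee_pos: [0.4315, -0.3244, 0.074]
tcp_rot: [0.602, 0.371, 0.602, -0.371]
ft_force: [-0.1, -0.5, 0.4]
width: 0.0563
```

Call:
send_rows(motion=[[0.3,0,0,0,0,0],[0.3,0,0,0,0,0],[0.3,0,0,0,0,0],[0,0,0,0,0,0],[0,0,0,0,0,0]])

```text
time_s: 4.12
ee_pos: [0.4316, -0.3253, 0.0388]
tcp_rot: [0.602, 0.371, 0.602, -0.371]
ft_force: [-0.3, -0.5, 0.1]
width: 0.0568
```

Run:
```python
from h import *
p,r,im=wshot('w3'); print(p,yaw(r))
```

```text
[ 0.4316485  -0.32530846  0.03877131] 26.63159810829536
```

View pics/w3.png

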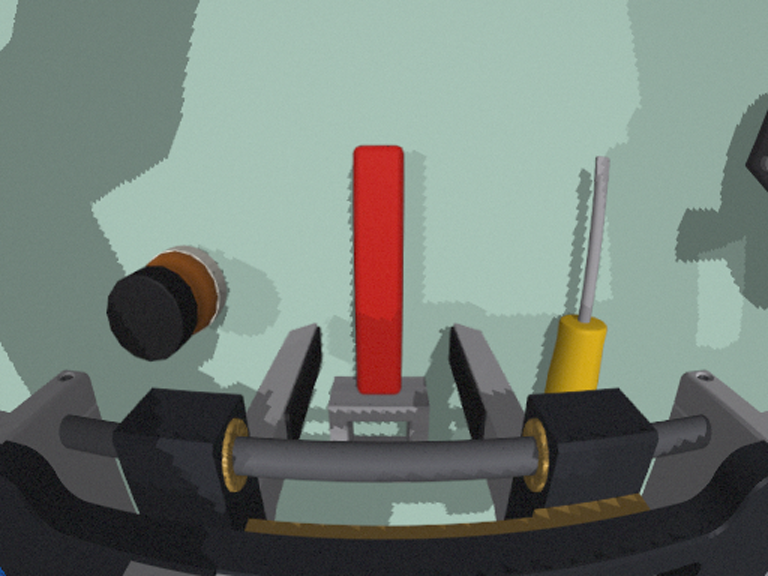

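The bar is between the fingers, slightly left of the middle (378 against 386). I'll refine the fit before closing.

Run:
```python
from h import *
C=lambda x,y:(x/1.5-.2,y/1.5-.2)
obs=[((130,10,20),C(355,147)),((130,-10,20),C(402,147)),((22,10,20),C(357,392)),((22,-10,20),C(402,392)),((22,22,28),C(328,406)),((22,-22,28),C(428,404))]
obs=[(np.array(a)/1000,b) for a,b in obs]
x=fit_lever('w3',obs,[.446,-.369,115.4])
p,r,s=tcp(); a=np.radians(x[2]); d=np.array([np.cos(a),np.sin(a)]); n=np.array([-d[1],d[0]]); v=p[:2]-x[:2]; print('along',v@d,'side',v@n)
g=x[:2]+.042*d
plan([((g[0],g[1],.0275),x[2]-90,3)])
```

```text
[  0.44982291  -0.36699587 116.70541543] [[-2.4, -1.8], [1.2, -2.0], [-0.3, 3.2], [-0.4, 3.2], [-0.0, -0.2], [1.3, 1.1]]
along 0.044835262817212944 side -0.002678262900074013
[[0.1, -0.022, 0.023, 0, 0, 0], [0.1, -0.023, 0.024, 0, 0.001, 0], [0.101, -0.022, 0.024, -0.001, 0, 0]]
end [ 0.431  -0.3295  0.0275] 26.75
```

Call:
send_rows(motion=[[0.1,-0.02,0.02,0,0,0],[0.1,-0.02,0.02,0,0,0],[0.08,-0.02,0.02,0,0,0],[0,0,0,0,0,0],[0,0,0,0,0,0]])

```text
time_s: 4.58
ee_pos: [0.4302, -0.3284, 0.027]
tcp_rot: [0.601, 0.372, 0.602, -0.371]
ft_force: [-0.3, 0.3, 0.0]
width: 0.0564
```

Call:
send_rows(motion=[[0,0,0,0,0,0],[0,0,0,0,0,0],[0,0,0,0,0,0],[0,0,0,0,0,0],[0,0,0,0,0,0]], claw=1, newtons=50)

```text
time_s: 5.0
ee_pos: [0.4304, -0.3284, 0.0273]
tcp_rot: [0.602, 0.371, 0.602, -0.371]
ft_force: [-1.5, 0.4, 1.0]
width: 0.0268
```

Call:
send_rows(motion=[[-0.1,0,0,0,0,0],[-0.4,0,0,0,0,0],[-0.6,0,0,0,0,0],[-0.6,0,0,0,0,0],[-0.6,0,0,0,0,0]])

```text
time_s: 5.42
ee_pos: [0.4298, -0.3279, 0.1195]
tcp_rot: [0.601, 0.372, 0.602, -0.371]
ft_force: [-0.1, 0.3, -1.9]
width: 0.0195
```

Run:
```python
from h import *
p,r,s=tcp(); print(p,yaw(r),s['width'])
plan([((.545,.152,.22),45,15)])
```

```text
[ 0.42980324 -0.32788147  0.11954369] 26.633891118279355 0.019539451285764772
[[-0.167, 0.53, -0.629, -0.01, 0, 0], [-0.166, 0.543, -0.618, -0.01, 0, 0], [-0.167, 0.556, -0.607, -0.011, 0, 0], [-0.166, 0.57, -0.593, -0.01, 0, 0], [-0.167, 0.582, -0.582, -0.01, 0, 0]]
[[-0.166, 0.594, -0.569, -0.01, 0, 0], [-0.167, 0.606, -0.556, -0.01, 0, 0], [-0.166, 0.617, -0.544, -0.011, -0.001, 0], [-0.168, 0.63, -0.529, -0.01, 0, 0], [-0.167, 0.641, -0.516, -0.01, 0, 0]]
[[-0.168, 0.651, -0.502, -0.01, 0, 0], [-0.168, 0.662, -0.488, -0.01, 0, 0], [-0.167, 0.672, -0.475, -0.011, 0, 0], [-0.168, 0.682, -0.458, -0.01, 0, 0], [-0.167, 0.693, -0.445, -0.01, 0, 0]]
end [0.545 0.152 0.22 ] 44.99
```

Run:
```python
from h import *
plan([((.589,-.016,.23),45,10)])
```

```text
[[-0.276, 0.705, -0.519, -0.015, 0, 0], [-0.275, 0.721, -0.497, -0.016, 0, 0], [-0.276, 0.738, -0.472, -0.015, 0, 0], [-0.275, 0.751, -0.449, -0.015, 0, 0], [-0.276, 0.766, -0.425, -0.016, 0, 0]]
[[-0.275, 0.779, -0.399, -0.015, -0.001, 0], [-0.277, 0.792, -0.374, -0.015, 0, 0], [-0.276, 0.802, -0.349, -0.015, 0, 0], [-0.276, 0.814, -0.323, -0.016, 0, 0], [-0.277, 0.824, -0.296, -0.015, 0, 0]]
end [ 0.589 -0.016  0.23 ] 44.99
```

Call:
send_rows(motion=[[-0.6,0.7,-0.52,-0.015,0,0],[-0.6,0.72,-0.5,-0.015,0,0],[-0.6,0.74,-0.47,-0.015,0,0],[-0.5,0.75,-0.45,-0.015,0,0],[-0.46,0.77,-0.43,-0.016,0,0]])

```text
time_s: 5.83
ee_pos: [0.5093, -0.1725, 0.2298]
tcp_rot: [0.63, 0.322, 0.629, -0.322]
ft_force: [1.4, -0.5, -2.2]
width: 0.0199
```

Call:
send_rows(motion=[[0,0.78,-0.4,-0.015,0,0],[0,0.79,-0.37,-0.015,0,0],[0,0.8,-0.35,-0.015,0,0],[0,0.81,-0.32,-0.016,0,0],[0,0.82,-0.3,-0.015,0,0]])

```text
time_s: 6.25
ee_pos: [0.5888, -0.0167, 0.228]
tcp_rot: [0.653, 0.271, 0.654, -0.271]
ft_force: [-0.0, -1.0, -1.1]
width: 0.0193
```

Call:
send_rows(motion=[[0,0,0,0,0,0],[0,0,0,0,0,0],[0,0,0,0,0,0]])

```text
time_s: 6.5
ee_pos: [0.5882, -0.0187, 0.2278]
tcp_rot: [0.653, 0.271, 0.653, -0.272]
ft_force: [-0.5, 0.4, -2.5]
width: 0.0192
```

Run:
```python
from h import *
p,r,im=wshot('w4'); print(p,yaw(r),tcp()[2]['width'])
```

```text
[ 0.58818221 -0.0186827   0.22776766] 44.87589684453784 0.019447533393528362
```

View pics/w4.png

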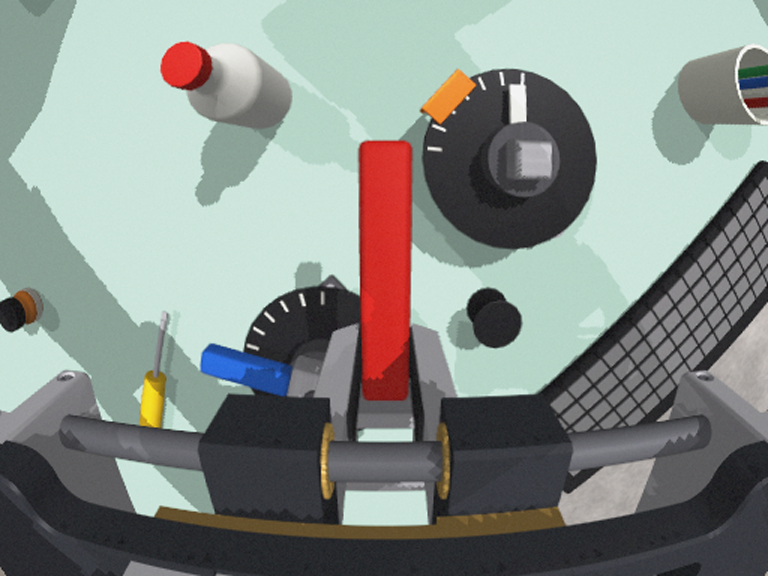

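Clear view: the disc is at about (510,158), the stem square at (532,160), the white pointer runs up to (517,85), and the orange plate is at (447,97). The lever is held with its tip at (386,142).

Run:
```python
from h import *
p,r,im=load('w4'); save('w4v',im,(275,40,405,170),6); save('w4l',im,(225,85,300,320),3.2)
```

```text
(no output)
```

View pics/w4v.png

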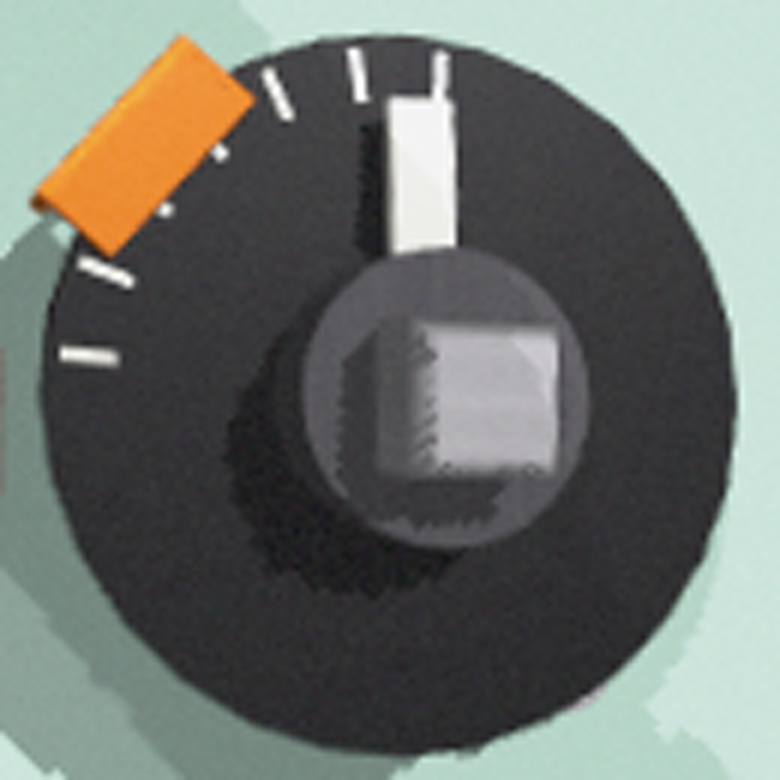

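View pics/w4l.png

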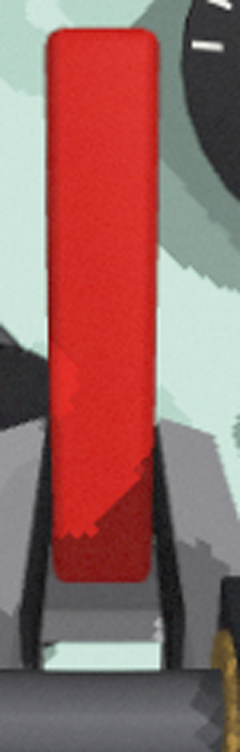

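```bash
cat > fitv.py <<'E'
from h import *
def fit_valve(name,disc,collar,ptr,plate,stem=[],verbose=True):
    p,r,im=load(name); c=wcam()
    def f(x):
        o=[]; C=np.array([x[0],x[1]])
        for pts,z,rad in((disc,.061,.068),(collar,.085,.026)):
            if len(pts):
                w=wback(pts,z,p,r,c)[:,:2]-C; o+=list((np.hypot(*w.T)-rad)*1000)
        for pts,z,ang in((ptr,.074,x[2]),(plate,.065,x[3])):
            d=np.array([np.cos(ang),np.sin(ang)]); n=np.array([-d[1],d[0]])
            for L,Wd,u in pts:
                w=wback([u],z,p,r,c)[0,:2]-C
                if L is not None: o.append((w@d-L)*1000)
                o.append((w@n-Wd)*1000)
        d=np.array([np.cos(x[2]),np.sin(x[2])]); n=np.array([-d[1],d[0]])
        for a,b,u in stem:
            w=wback([u],.111,p,r,c)[0,:2]-C; o+=[(w@d-a)*1000,(w@n-b)*1000]
        return np.array(o)
    s=least_squares(f,[.596,.105,np.radians(135),np.radians(182)],loss='soft_l1')
    print(s.x[:2],np.degrees(s.x[2:])); print(f(s.x).round(1).tolist()); return s.x
E
python3 - <<'E'
from fitv import *
C=lambda x,y:(275+x/6-.4,40+y/6-.4)
h=.0095
x=fit_valve('w4',[C(42,390),C(737,400),C(390,35),C(410,755),C(120,600),C(650,650),C(655,155)],[C(303,395),C(588,395),C(445,247),C(450,550)],
 [(.054,.006,C(388,97)),(.054,-.006,C(455,100)),(None,.006,C(390,252)),(None,-.006,C(455,245))],
 [(.057,-.02,C(255,100)),(.057,.02,C(115,258)),(.075,-.02,C(182,37)),(.075,.02,C(35,203))],
 [(h,h,C(415,325)),(h,-h,C(557,325)),(-h,h,C(437,478)),(-h,-h,C(557,470))])
p,r,im=load('w4'); c=wcam()
L=lambda x,y:(225+x/3.2-.3,85+y/3.2-.3)
m=[(.130,.01,.02),(.130,-.01,.02),(.022,.01,.02),(.022,-.01,.02),(.022,.022,.028),(.022,-.022,.028)]
u=np.array([L(48,30),L(158,30),L(56,580),L(152,580)])
def f(x):
    b=p+r.apply([x[3],x[1],x[0]]); # tool z offset x0, y x1, depth x3
    return (wproj([lever_pts(b,x[2])(*q) for q in m[:4]],p,r,c)-u).ravel()
s=least_squares(f,[.042,0,yaw(r)+90,.025],x_scale=[.01,.01,1,.01])
print('lever z,y,yaw,x',s.x, 'rel yaw',s.x[2]-yaw(r)-90, f(s.x).round(1))
E
```

```text
[0.5984683  0.10556387] [137.68298938 184.36022862]
[-0.0, -0.6, -0.4, -0.8, -2.0, 0.7, 1.4, -0.0, -0.3, 0.0, 0.1, -0.3, -0.1, -0.4, -0.5, 0.8, 0.7, 0.4, -0.2, 0.0, -1.2, -0.5, -0.0, -1.0, 0.7, 2.2, 4.2, 2.7, -0.5, -2.7, 1.1, -1.4, -0.2]
lever z,y,yaw,x [4.46066026e-02 7.11643663e-04 1.34989126e+02 3.52113460e-02] rel yaw 0.11322935179896376 [-0.6  0.1  0.6  0.  -0.2 -0.1  0.2 -0.1]
```

Run:
```python
from fitv import *
C=lambda x,y:(275+x/6-.4,40+y/6-.4)
h=.0095
a=([C(42,390),C(737,400),C(390,35),C(410,755),C(650,650),C(655,155)],[C(303,395),C(588,395),C(445,247),C(450,550)],
 [(.054,.006,C(388,97)),(.054,-.006,C(455,100)),(None,.006,C(390,252)),(None,-.006,C(455,245))],
 [(.057,-.02,C(255,100)),(.057,.02,C(115,258)),(.075,-.02,C(182,37)),(.075,.02,C(35,203))])
x=fit_valve('w4',*a); fit_valve('w4',[],*a[1:]); fit_valve('w4',a[0],[],*a[2:])
p,r,im=load('w4'); c=wcam()
d=np.array([np.cos(x[2]),np.sin(x[2])]);n=np.array([-d[1],d[0]])
for q in [(415,325),(557,325),(557,470),(437,478),(378,330),(378,475)]:
  w=wback([C(*q)],.111,p,r,c)[0,:2]-x[:2]; print(q,w@d*1000,w@n*1000)
im=viewer.camera('scene'); save('s4',im,(200,80,360,220),5)
```

```text
[0.5985604 0.1055572] [137.77535852 184.35103539]
[0.0, -0.7, -0.3, -0.9, 0.6, 1.5, 0.0, -0.3, 0.1, 0.0, -0.3, -0.1, -0.4, -0.5, 0.8, 0.8, 0.5, -0.2, 0.1, -1.2, -0.4, -0.0, -0.9, 0.7]
[0.59856871 0.10534538] [137.5969696  184.18733431]
[-0.1, -0.2, 0.3, -0.1, -0.1, -0.1, -0.2, -0.5, 0.8, 0.7, 0.5, -0.2, 0.1, -1.3, -0.4, -0.0, -1.0, 0.7]
[0.59861657 0.10564795] [137.89946445 184.41847673]
[0.1, -0.8, -0.3, -0.9, 0.5, 1.4, -0.3, -0.2, -0.4, -0.5, 0.9, 0.8, 0.5, -0.2, 0.2, -1.2, -0.4, -0.0, -0.9, 0.7]
(415, 325) 11.812335341054744 13.777253081863599
(557, 325) 12.216556485575325 -9.94403768664652
(557, 470) -10.846545686186847 -9.583131304418552
(437, 478) -12.10950912404616 10.700516675791334
(378, 330) 10.99126948190279 19.78993904416293
(378, 475) -11.566987597773526 20.347370247687998
```

View pics/s4.png

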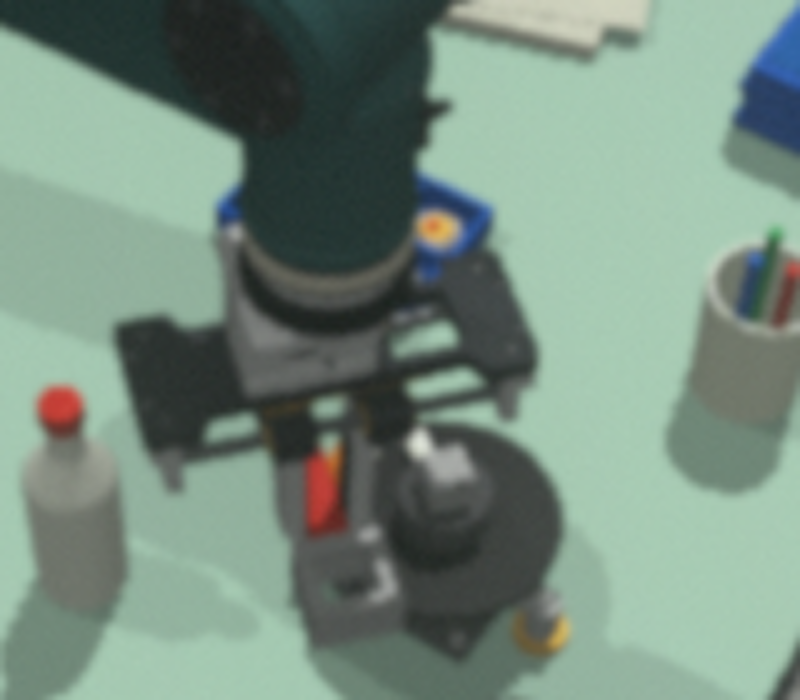

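```bash
python3 - <<'E'
from h import *
p,r,s=tcp()
for dep in(.027,.035):
    b=p+r.apply([dep,.0007,.0446]); f=lever_pts(b,yaw(r)+90.1)
    P=[f(*q) for q in [(-.022,.022,.028),(-.022,-.022,.028),(.022,.022,.028),(.022,-.022,.028),(-.022,.022,0),(-.022,-.022,0),(.022,.022,0),(.022,-.022,0)]]
    print(dep,((proj('scene',P)-[200,80])*5).round(0).tolist())
E
python3 - <<'E'
from h import *
import cv2
im=cv2.imread('pics/s4.png')[480:680,260:460]; cv2.imwrite('pics/s4h.png',cv2.resize(im,None,fx=3,fy=3))
E
```

```text
0.027 [[310.0, 617.0], [402.0, 597.0], [285.0, 541.0], [375.0, 521.0], [309.0, 649.0], [399.0, 629.0], [285.0, 573.0], [373.0, 554.0]]
0.035 [[310.0, 627.0], [401.0, 606.0], [285.0, 550.0], [375.0, 530.0], [309.0, 658.0], [399.0, 638.0], [285.0, 582.0], [373.0, 563.0]]
```

View pics/s4h.png

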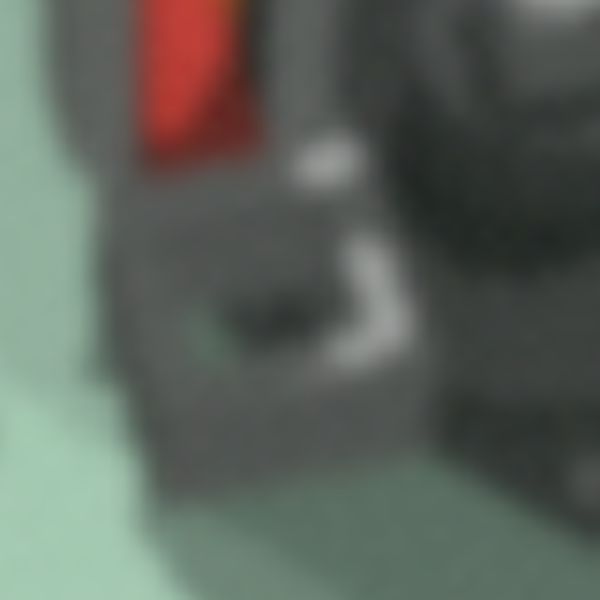

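Run:
```python
from h import *
p,r,im=load('w4'); c=wcam()
L=lambda x,y:(225+x/3.2-.3,85+y/3.2-.3)
m=np.array([(.130,.01,.02),(.130,-.01,.02),(.022,.01,.02),(.022,-.01,.02)])
u=np.array([L(48,30),L(158,30),L(56,580),L(152,580)])
def f(x,dep):
    q=R.from_euler('y',x[3],degrees=True).apply(m)
    b=p+r.apply([dep,x[1],x[0]])
    return (wproj([lever_pts(b,x[2])(*k) for k in q],p,r,c)-u).ravel()
for fix in(0,1):
  for d in(.025,.027,.029,.031,.035):
    g=(lambda x:f(x,d)) if not fix else (lambda x:f(np.r_[x,0],d))
    s=least_squares(g,[.042,0,yaw(r)+90,.0][:4-fix],x_scale=[.01,.01,1,1][:4-fix])
    print(d,s.x, s.fun.round(1))
```

```text
0.025 [4.52186668e-02 6.83921138e-04 1.34972740e+02 1.17291749e+01] [ 1.  -0.1 -1.  -0.2 -0.7  0.2  0.7  0.2]
0.027 [4.54546712e-02 6.90191360e-04 1.34975308e+02 9.94743761e+00] [ 0.8 -0.1 -0.8 -0.2 -0.6  0.2  0.6  0.1]
0.029 [4.55791523e-02 6.96189935e-04 1.34978059e+02 8.01019146e+00] [ 0.6 -0.1 -0.5 -0.1 -0.5  0.2  0.5  0.1]
0.031 [4.55591562e-02 7.01825319e-04 1.34981037e+02 5.87989966e+00] [ 0.3 -0.  -0.3 -0.1 -0.4  0.1  0.4  0. ]
0.035 [4.49064909e-02 7.11400699e-04 1.34987743e+02 9.28840758e-01] [-0.4  0.2  0.4  0.2 -0.2 -0.2  0.2 -0.3]
0.025 [4.27366831e-02 6.87032423e-04 1.34992817e+02] [-1.8 -4.   1.8 -4.1 -1.   5.7  1.   5.7]
0.027 [4.30944963e-02 6.91691639e-04 1.34992024e+02] [-1.6 -3.2  1.6 -3.3 -0.9  4.5  0.9  4.5]
0.029 [4.34565766e-02 6.96437521e-04 1.34991275e+02] [-1.3 -2.4  1.3 -2.4 -0.7  3.4  0.7  3.3]
0.031 [4.38227464e-02 7.01244071e-04 1.34990552e+02] [-1.1 -1.6  1.1 -1.6 -0.5  2.2  0.5  2.2]
0.035 [4.45666955e-02 7.11031070e-04 1.34989183e+02] [-0.7  0.   0.7 -0.  -0.2  0.   0.2 -0. ]
```

Run:
```python
from h import *
y=47.6; rt=down(y); t=np.array([.5986,.1055,0])-rt.apply([0,.0007,.0431]); print(t)
plan([((t[0],t[1],.2),y,6),((t[0],t[1],.152),y,3)])
```

```text
[0.56630056 0.13404551 0.        ]
[[0.117, 0.386, -0.519, -0.004, 0, 0], [0.118, 0.391, -0.515, -0.004, 0, 0], [0.117, 0.395, -0.512, -0.004, 0, 0], [0.118, 0.4, -0.509, -0.004, 0, 0], [0.117, 0.403, -0.505, -0.004, 0, 0]]
[[0.117, 0.408, -0.502, -0.004, 0, 0]]
end [0.5663 0.134  0.2   ] 47.66
[[0.4, 0, 0, 0, 0, 0], [0.4, 0.001, 0, 0, 0, 0], [0.4, 0, 0, 0, 0, 0]]
end [0.5663 0.1341 0.152 ] 47.66
```

Call:
send_rows(motion=[[0.1,0.39,-0.52,-0.004,0,0],[0.1,0.39,-0.51,-0.004,0,0],[0.12,0.4,-0.51,-0.004,0,0],[0.12,0.4,-0.51,-0.004,0,0],[0.13,0.4,-0.51,-0.004,0,0]])

```text
time_s: 7.02
ee_pos: [0.5701, 0.1091, 0.2057]
tcp_rot: [0.658, 0.259, 0.658, -0.258]
ft_force: [0.9, -0.1, -1.6]
width: 0.0194
```

Call:
send_rows(motion=[[0.13,0.4,-0.5,-0.004,0,0],[0.4,0,0,0,0,0],[0.4,0,0,0,0,0],[0.2,0,0,0,0,0],[0,0,0,0,0,0]])

```text
time_s: 7.43
ee_pos: [0.565, 0.1336, 0.1577]
tcp_rot: [0.658, 0.254, 0.661, -0.256]
ft_force: [0.6, -0.4, -3.0]
width: 0.0197
```

Call:
send_rows(motion=[[0,0,0,0,0,0],[0,0,0,0,0,0]])

```text
time_s: 7.6
ee_pos: [0.5672, 0.1342, 0.1616]
tcp_rot: [0.66, 0.256, 0.659, -0.255]
ft_force: [-0.6, 0.0, -1.9]
width: 0.0195
```

Run:
```python
from h import *
p,r,im=wshot('w5'); print(p,yaw(r),tcp()[2]['ft_force'],tcp()[2]['time_s'])
im=viewer.camera('scene'); save('s5',im,(230,110,340,220),7); np.save('s5.npy',im)
b=p+r.apply([.027,.0007,.0431]); print('bore',b)
```

```text
[0.5671905  0.13419337 0.16157303] 47.66724246751566 [-0.40264838 -0.31902776 -1.88371948] 7.65
bore [0.59957377 0.10569486 0.13462383]
```

View pics/s5.png

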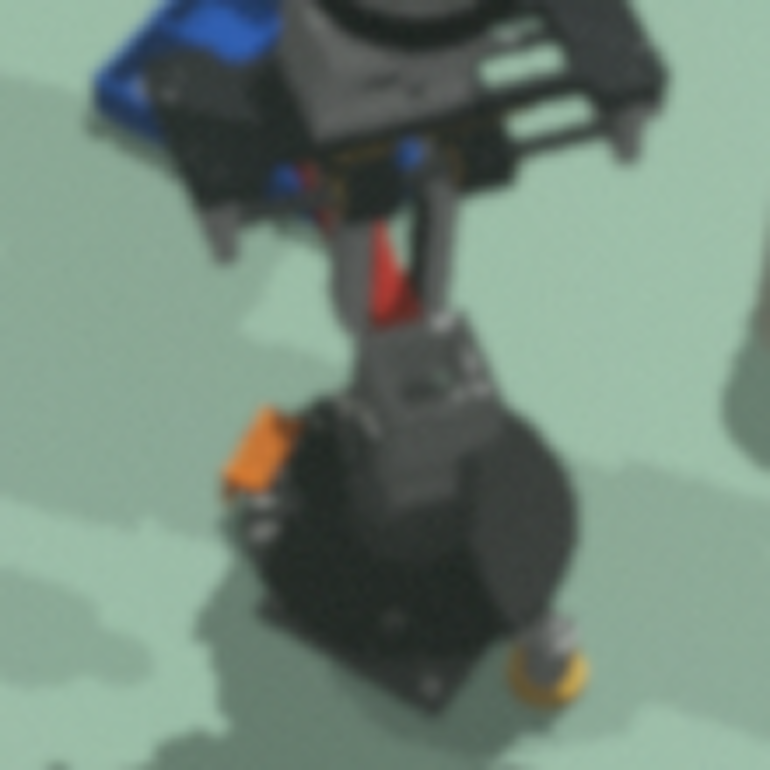

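View pics/w5.png

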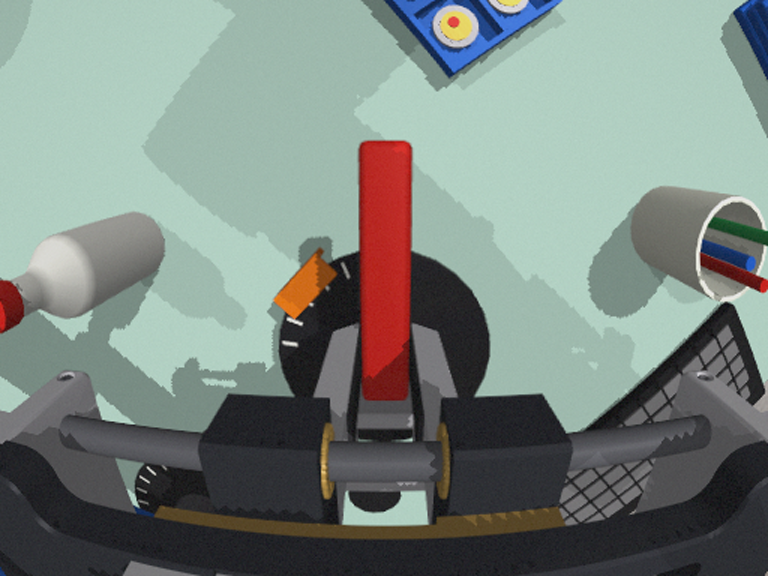

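Run:
```python
from h import *
s0=np.array((.5986,.1055))
f=lever_pts((*s0,.111),137.7); h=.0095
print('stem pred in scenev', ((proj('scene',[f(a,b,0) for a,b in((h,h),(h,-h),(-h,-h),(-h,h))])-[245,150]+.5)*8).round(0).tolist())
d=[];
for k in range(0): pass
def circ(z,rad): return [(*(s0+rad*np.array([np.cos(t),np.sin(t)])),z) for t in np.linspace(0,2*np.pi,300)]
im=cv2.imread('pics/scenev.png')
for z,rad in((.061,.068),(.085,.026)): cv2.polylines(im,[((proj('scene',circ(z,rad))-[245,150]+.5)*8).astype(np.int32)],True,(0,0,255),1)
cv2.polylines(im,[((proj('scene',[f(a,b,0) for a,b in((h,h),(h,-h),(-h,-h),(-h,h))])-[245,150]+.5)*8).astype(np.int32)],True,(0,255,0),1)
cv2.imwrite('pics/ov1.png',im)
p,r,_=tcp(); b=p+r.apply([.027,.0007,.0431]); f=lever_pts(b,yaw(r)+90.1)
im=cv2.imread('pics/s5.png'); q=.022
for z in(0,.028): cv2.polylines(im,[((proj('scene',[f(a,c,z) for a,c in((q,q),(q,-q),(-q,-q),(-q,q))])-[230,110]+.5)*7).astype(np.int32)],True,(0,255,0),1)
q=.0137;cv2.polylines(im,[((proj('scene',[f(a,c,.028) for a,c in((q,q),(q,-q),(-q,-q),(-q,q))])-[230,110]+.5)*7).astype(np.int32)],True,(0,255,255),1)
for z,rad in((.061,.068),): cv2.polylines(im,[((proj('scene',circ(z,rad))-[230,110]+.5)*7).astype(np.int32)],True,(0,0,255),1)
cv2.imwrite('pics/ov2.png',im[230:650,180:620])
```

```text
stem pred in scenev [[320.0, 171.0], [372.0, 158.0], [391.0, 201.0], [338.0, 215.0]]
```

View pics/ov1.png

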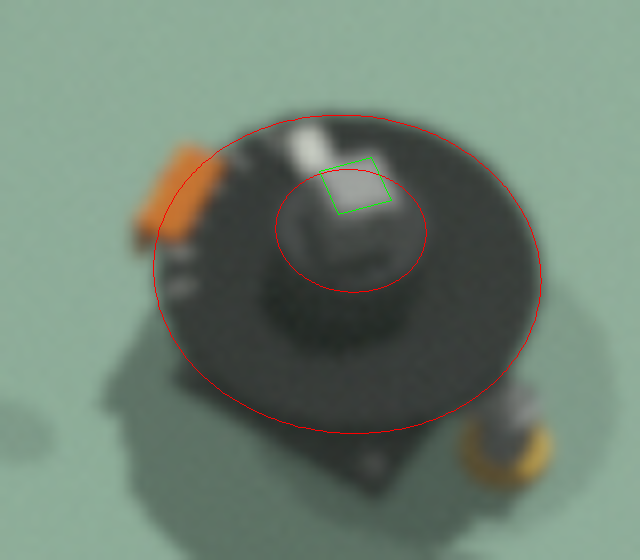

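View pics/ov2.png

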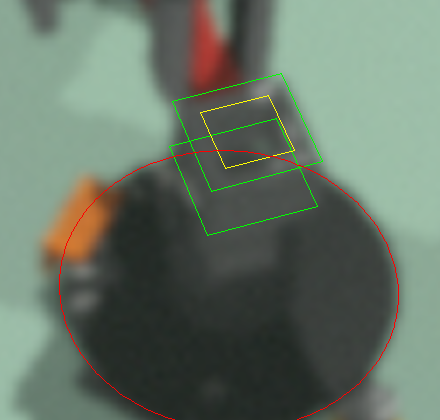

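Call:
send_rows(motion=[[0.2,-0.02,-0.02,0,0,0],[0.2,0,0,0,0,0],[0.15,0,0,0,0,0],[0,0,0,0,0,0]])

```text
time_s: 8.03
ee_pos: [0.564, 0.1347, 0.1357]
tcp_rot: [0.658, 0.254, 0.661, -0.256]
ft_force: [-0.6, -0.4, -3.2]
width: 0.0195
```

Call:
send_rows(motion=[[0.1,0,0,0,0,0],[0.1,0,0,0,0,0],[0,0,0,0,0,0]])

```text
time_s: 8.28
ee_pos: [0.565, 0.1349, 0.1293]
tcp_rot: [0.659, 0.255, 0.66, -0.255]
ft_force: [0.7, 0.9, -2.6]
width: 0.0198
```

Call:
send_rows(motion=[[0.08,0,0,0,0,0],[0.08,0,0,0,0,0],[0,0,0,0,0,0],[0,0,0,0,0,0]])

```text
time_s: 8.62
ee_pos: [0.5653, 0.1349, 0.1237]
tcp_rot: [0.659, 0.255, 0.66, -0.255]
ft_force: [0.9, -0.3, -1.9]
width: 0.0197
```

Call:
send_rows(motion=[[0.08,0,0,0,0,0],[0.08,0,0,0,0,0],[0,0,0,0,0,0],[0,0,0,0,0,0]])

```text
time_s: 8.95
ee_pos: [0.5652, 0.1348, 0.1172]
tcp_rot: [0.659, 0.255, 0.66, -0.255]
ft_force: [1.0, 0.7, -2.1]
width: 0.0194
```

Run:
```python
from h import *
p,r,im=wshot('w6'); print(p,yaw(r),tcp()[2]['ft_force'],tcp()[2]['torque'],tcp()[2]['time_s'])
im=viewer.camera('scene'); save('s6',im,(230,110,340,220),7); np.save('s6.npy',im)
```

```text
[0.56524225 0.13484672 0.11717183] 47.75005324184787 [ 0.09552127 -0.04260183 -1.75412916] [0.00225737 0.03194717 0.05371843] 9.0
```

View pics/s6.png

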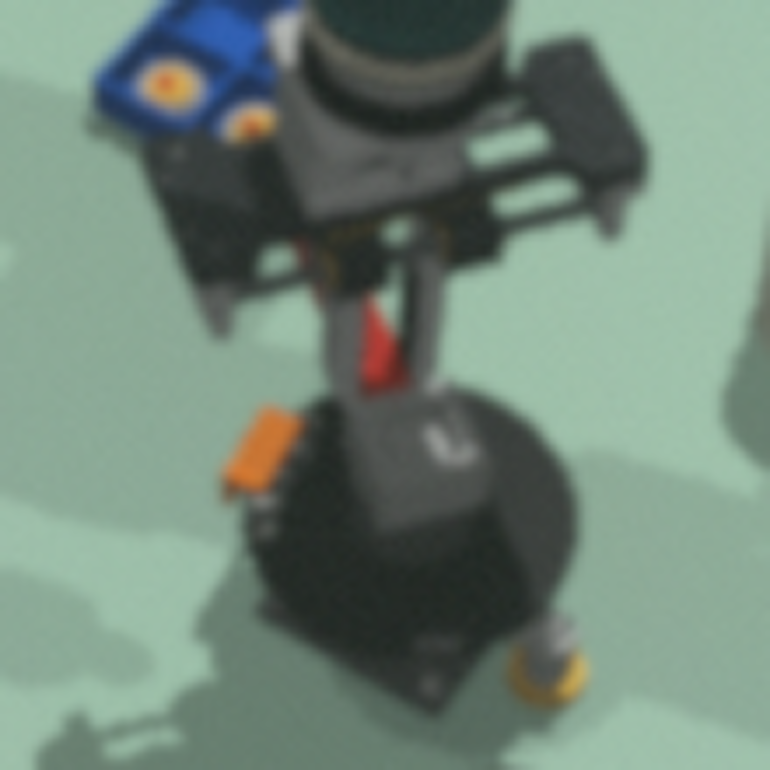

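View pics/w6.png

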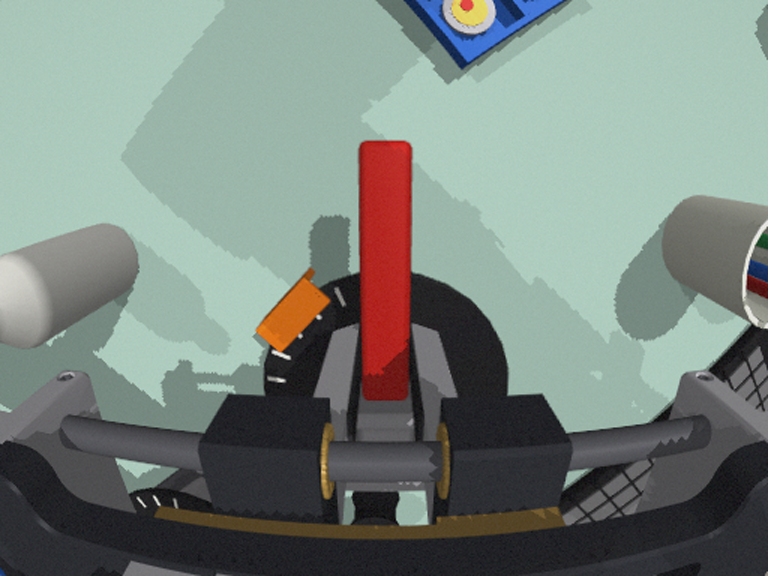

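Call:
send_rows(motion=[[0.08,0,0,0,0,0],[0.05,0,0,0,0,0],[0,0,0,0,0,0]])

```text
time_s: 9.3
ee_pos: [0.5658, 0.1352, 0.1152]
tcp_rot: [0.66, 0.255, 0.659, -0.254]
ft_force: [-4.3, 0.5, 6.8]
width: 0.0196
```

Call:
send_rows(motion=[[0.05,0,0,0,0,0],[0,0,0,0,0,0]])

```text
time_s: 9.47
ee_pos: [0.5658, 0.1353, 0.115]
tcp_rot: [0.661, 0.255, 0.659, -0.254]
ft_force: [-6.9, 0.6, 13.4]
width: 0.0199
```

Call:
send_rows(motion=[[0,-0.02,-0.02,0,0,0],[0,-0.01,-0.01,0,0,0],[0,0,0,0,0,0]])

```text
time_s: 9.72
ee_pos: [0.5656, 0.1352, 0.115]
tcp_rot: [0.662, 0.256, 0.657, -0.254]
ft_force: [-2.4, 0.1, 11.0]
width: 0.0195
```

Call:
send_rows(motion=[[0.05,0,0,0.01,0,0],[0.05,0,0,-0.02,0,0],[0,0,0,0.01,0,0],[0,0,0,0,0,0]])

```text
time_s: 10.05
ee_pos: [0.566, 0.1356, 0.1143]
tcp_rot: [0.662, 0.257, 0.657, -0.253]
ft_force: [-8.2, 0.2, 21.4]
width: 0.0199
```

Run:
```python
from h import *
p,r,s=tcp(); print(p,yaw(r),s['ft_force'],s['torque']); print(r.as_matrix().round(4))
im=viewer.camera('scene'); save('s7',im,(230,110,340,220),7)
z=viewer.camera('top'); save('t7',z,(195,130,275,215),7)
```

```text
[0.56599348 0.13558844 0.11427087] 47.74068140309244 [-8.23656676  0.23341217 21.42264856] [-0.2609202   1.1885138  -0.05822255]
[[ 0.0093  0.6725  0.7401]
 [ 0.0016  0.7401 -0.6725]
 [-1.      0.0075  0.0058]]
```

View pics/s7.png

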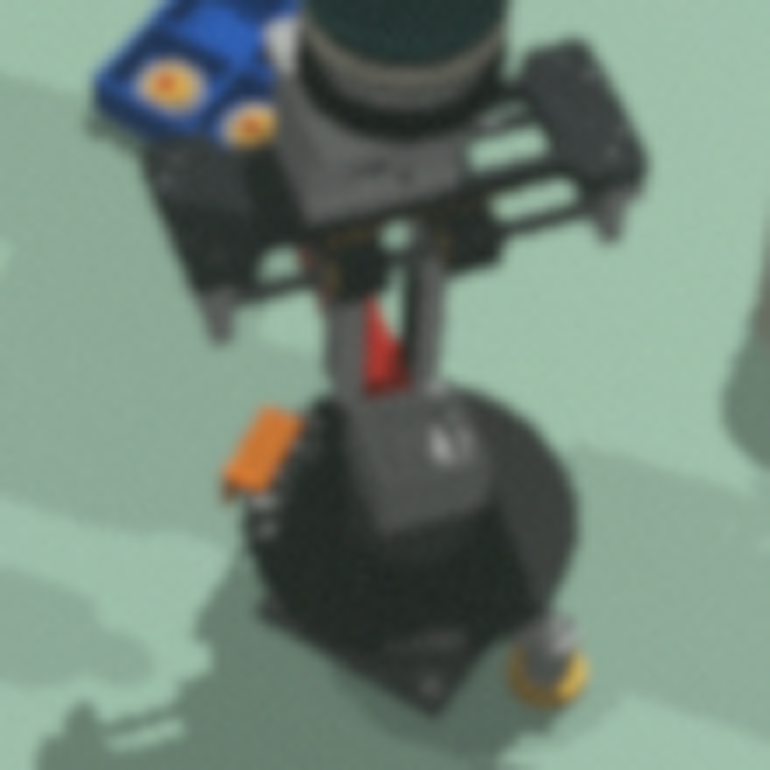

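Run:
```python
from h import *
big=cv2.resize(cv2.imread('pics/s7.png')[360:560,320:520],None,fx=3,fy=3)
for off,col in((.085,(0,255,0)),(.091,(0,0,255)),):
    f=lever_pts((.5986,.1055,off),137.7); q=.022
    for z in(0,.028): cv2.polylines(big,[(((proj('scene',[f(a,c,z) for a,c in((q,q),(q,-q),(-q,-q),(-q,q))])-[230,110]+.5)*7-[320,360])*3).astype(np.int32)],True,col,1)
cv2.imwrite('pics/ov3.png',big)
```

```text
(no output)
```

View pics/ov3.png

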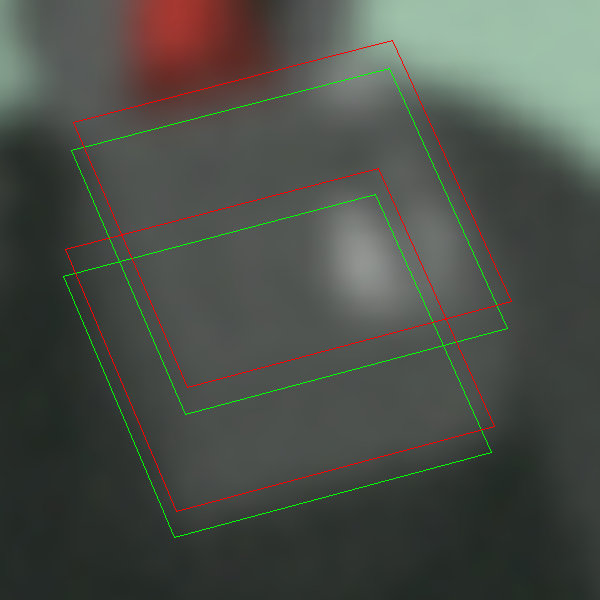

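View pics/t7.png

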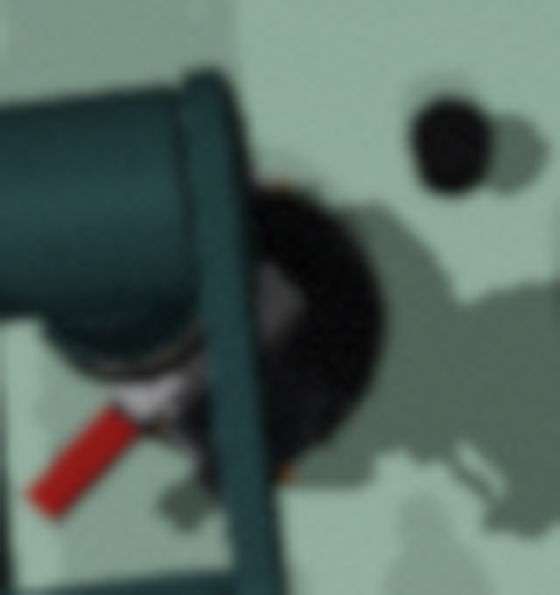

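Call:
send_rows(motion=[[-0.08,0,0,0,0,0],[0,0,0,0,0,0],[0,0,0,0,0,0]])

```text
time_s: 10.4
ee_pos: [0.566, 0.1355, 0.1145]
tcp_rot: [0.662, 0.256, 0.657, -0.253]
ft_force: [-2.6, 1.3, 12.5]
width: 0.0196
```

Call:
send_rows(motion=[[0,0,0,0,0,0],[0,0,0,0,0,0],[0,0,0,0,0,0],[0,0,0,0,0,0]], claw=0.5)

```text
time_s: 10.73
ee_pos: [0.5634, 0.1347, 0.1089]
tcp_rot: [0.659, 0.255, 0.66, -0.255]
ft_force: [-0.4, -0.3, -0.8]
width: 0.0428
```

Run:
```python
from h import *
p,r,im=wshot('w8'); s=tcp()[2]; print(p,yaw(r),s['ft_force'],s['torque'],s['width']); print(r.as_matrix().round(4))
im=viewer.camera('scene'); save('s8',im,(270,150,320,200),12)
```

```text
[0.56338836 0.13473282 0.10885537] 47.74717361349778 [-0.1417408   0.23876344 -0.02389716] [-0.0295934   0.06028964  0.0240778 ] 0.045893033898517184
[[-1.100e-03  6.724e-01  7.402e-01]
 [-1.000e-04  7.402e-01 -6.724e-01]
 [-1.000e+00 -8.000e-04 -7.000e-04]]
```

View pics/s8.png

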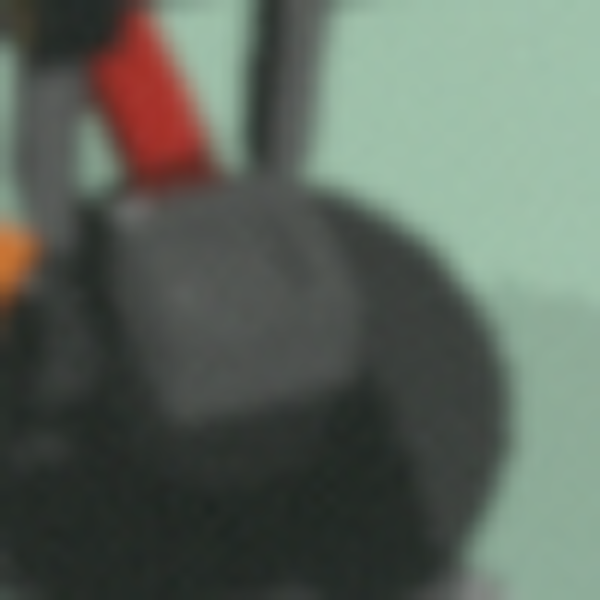

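View pics/w8.png

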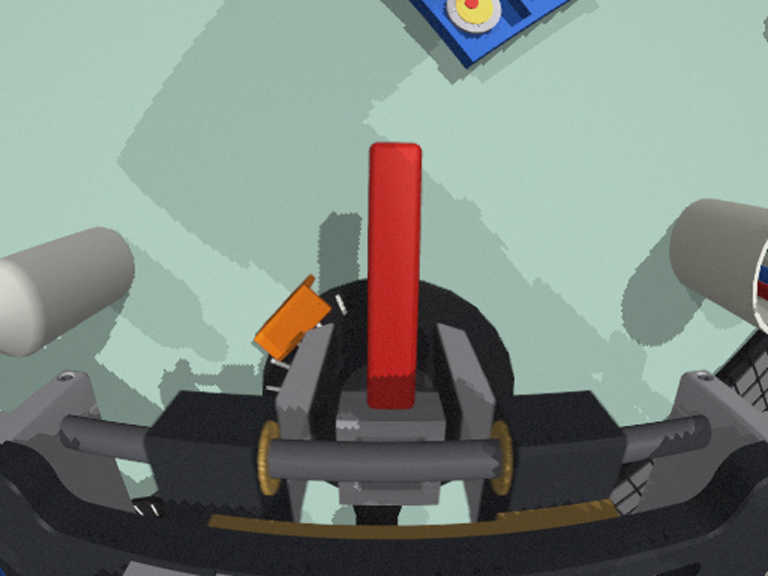

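Call:
send_rows(motion=[[-0.3,0,0,0,0,0],[-0.6,0,0,0,0,0],[-0.7,0,-0.2,0,0,0],[-0.6,0,-0.2,0,0,0],[-0.2,0,0,0,0,0]])

```text
time_s: 11.25
ee_pos: [0.5531, 0.1467, 0.2112]
tcp_rot: [0.662, 0.256, 0.657, -0.253]
ft_force: [1.2, 0.6, 0.1]
width: 0.0468
```

Call:
send_rows(motion=[[0,0,0,0,0,0],[0,0,0,0,0,0],[0,0,0,0,0,0]])

```text
time_s: 11.5
ee_pos: [0.5512, 0.1452, 0.2035]
tcp_rot: [0.659, 0.254, 0.661, -0.256]
ft_force: [0.9, -0.6, -0.4]
width: 0.047
```

Run:
```python
from h import *
p,r,im=wshot('w9'); print(p,yaw(r)); save('w9c',im,(180,80,340,270),4)
im=viewer.camera('scene'); save('s9',im,(260,140,330,210),9)
```

```text
[0.55124112 0.14517405 0.2035188 ] 47.73165576919055
```

View pics/w9c.png

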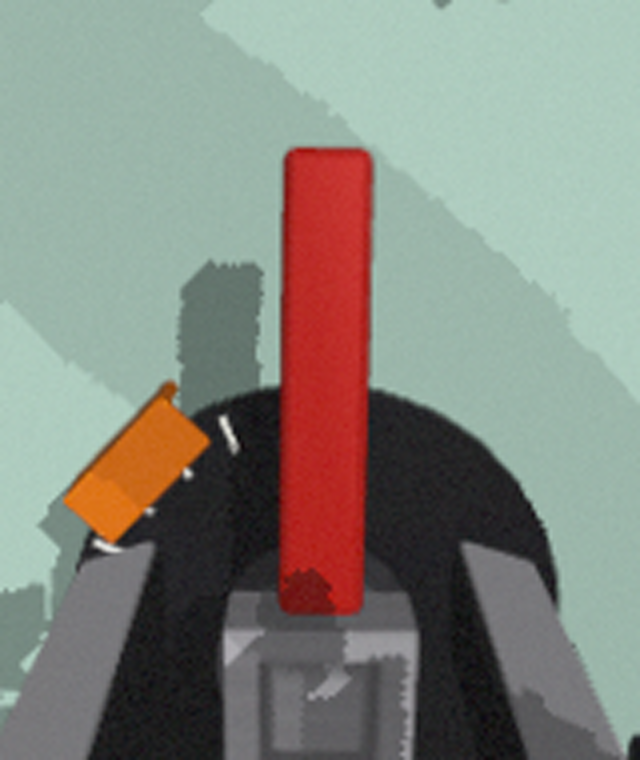

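View pics/s9.png

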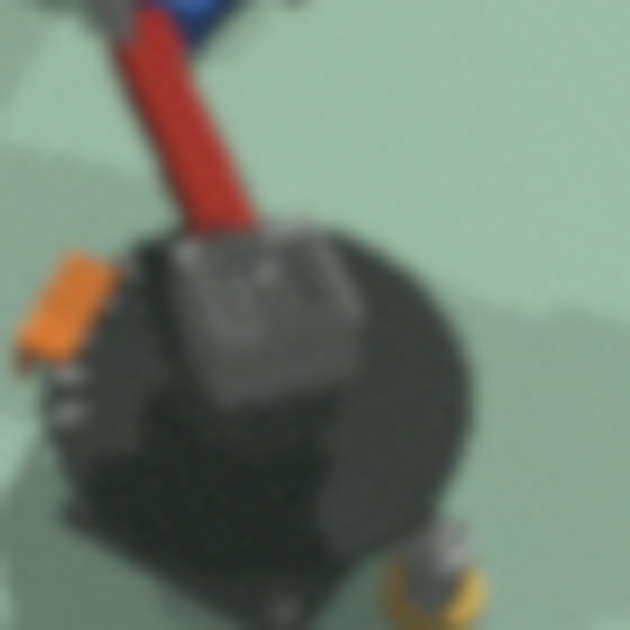

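Run:
```python
from fitv import *
C=lambda x,y:(180+x/4-.4,80+y/4-.4)
obs=[((130,10,20),C(284,149)),((130,-10,20),C(372,149)),((22,10,20),C(280,613)),((22,-10,20),C(362,613)),((22,22,28),C(223,630)),((22,-22,28),C(418,632)),
((13.7,13.7,28),C(258,662)),((13.7,-13.7,28),C(378,657))]
obs=[(np.array(a)/1000,b) for a,b in obs]
for z in(.08,.085,.09,.095): x=fit_lever('w9',obs,[.5986,.1055,137],z)
P=lambda L,W,u:(L,W,C(*u))
fit_valve('w9',[C(150,420),C(500,450),C(555,560),C(350,385)],[],[],[P(.057,-.02,(210,440)),P(.057,.02,(112,543)),P(.075,-.02,(165,390)),P(.075,.02,(65,500))])
```

```text
[5.98324338e-01 1.06031258e-01 1.37004775e+02] [[-0.7, 0.0], [0.5, 0.4], [-0.5, 0.2], [0.0, 0.4], [0.6, -0.7], [-0.7, -0.7], [0.8, -0.6], [0.1, 1.0]]
[5.96967493e-01 1.07120910e-01 1.36960244e+02] [[-0.9, -1.8], [0.8, -1.4], [-0.8, 0.7], [0.2, 0.9], [0.1, -0.1], [-0.3, -0.1], [0.5, 0.2], [0.3, 1.7]]
[5.95207815e-01 1.08619052e-01 1.36951594e+02] [[-1.1, -4.3], [1.1, -4.0], [-1.0, 0.7], [0.4, 0.9], [-0.5, -0.1], [0.2, -0.0], [0.1, 0.4], [0.6, 2.0]]
[5.93404856e-01 1.10165519e-01 1.36954014e+02] [[-1.4, -7.1], [1.4, -6.7], [-1.3, 0.6], [0.6, 0.9], [-1.0, -0.1], [0.7, 0.0], [-0.2, 0.6], [0.9, 2.2]]
[0.59744859 0.10696052] [135.41556502 183.71020864]
[4.5, 0.9, -0.8, -0.4, 0.3, 0.8, -0.2, 0.1, -0.4, -0.9, -1.2, -0.2]
```

Run:
```python
from h import *
plan([((.5614,.1404,.112),47.0,5)])
```

```text
[[0.456, 0.018, 0.055, 0.001, 0, 0], [0.455, 0.019, 0.056, 0.001, 0, 0.001], [0.456, 0.018, 0.055, 0.002, -0.001, 0], [0.455, 0.018, 0.054, 0.001, 0, 0], [0.456, 0.018, 0.055, 0.001, 0, 0.001]]
end [0.5614 0.1404 0.112 ] 47.01
```

Call:
send_rows(motion=[[0.5,0.02,0.05,0.001,0,0],[0.5,0.02,0.06,0.001,0,0],[0.5,0.02,0.06,0.001,0,0],[0.4,0.02,0.05,0.001,0,0],[0.34,0.02,0.05,0.001,0,0]])

```text
time_s: 12.02
ee_pos: [0.5612, 0.1408, 0.1125]
tcp_rot: [0.657, 0.258, 0.66, -0.259]
ft_force: [0.6, 1.0, -0.1]
width: 0.047
```

Call:
send_rows(motion=[[0,0,0,0,0,0],[0,0,0,0,0,0]])

```text
time_s: 12.18
ee_pos: [0.5614, 0.1409, 0.1139]
tcp_rot: [0.657, 0.258, 0.66, -0.259]
ft_force: [0.4, 0.1, 0.4]
width: 0.0471
```

Call:
send_rows(motion=[[0,0,0,0,0,0],[0,0,0,0,0,0],[0,0,0,0,0,0],[0,0,0,0,0,0],[0,0,0,0,0,0]], claw=1, newtons=30)

```text
time_s: 12.6
ee_pos: [0.5623, 0.1409, 0.1168]
tcp_rot: [0.658, 0.258, 0.658, -0.259]
ft_force: [-1.1, -2.1, 3.0]
width: 0.0196
```

Call:
send_rows(motion=[[0,0,0,0,0,0],[0,0,0,0,0,0]])

```text
time_s: 12.77
ee_pos: [0.5623, 0.1409, 0.1168]
tcp_rot: [0.658, 0.258, 0.658, -0.259]
ft_force: [-3.3, -2.5, 4.5]
width: 0.0196
```

Run:
```python
from h import *
p,r,im=wshot('w10'); s=tcp()[2]; print(p,yaw(r),s['ft_force'],s['torque'],s['width'],s['joints'],s['time_s'])
```

```text
[0.56232079 0.1409438  0.11679724] 47.13977841518091 [-4.04952374 -1.50094647  6.07918826] [-0.39572301  0.65742336 -0.12717844] 0.019898537090322257 [ 1.48095747e-01  2.01239841e-01  1.46961407e+00 -4.70381246e-04
  1.47078955e+00 -6.74555286e-01] 12.8167
```

View pics/w10.png

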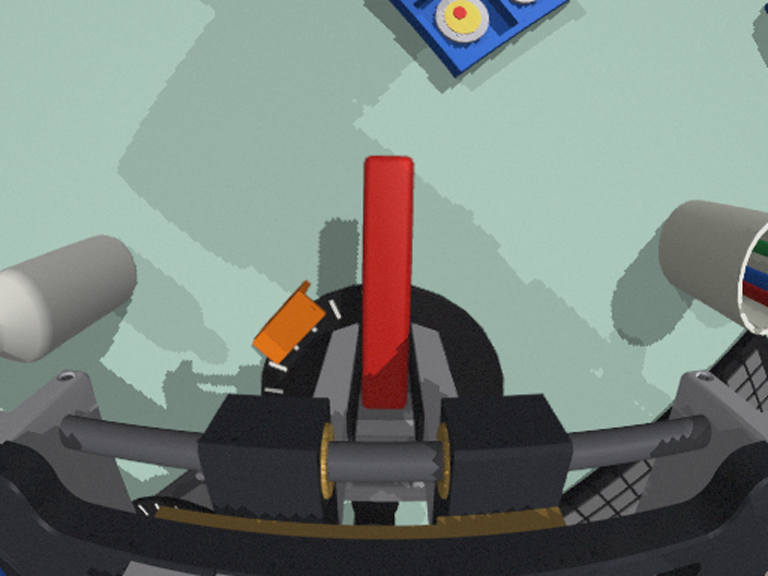

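Call:
send_rows(motion=[[0,-0.087,0.003,-0.0333,0,0],[0,-0.087,0.003,-0.0333,0,0],[0,-0.087,0.003,-0.0333,0,0],[0,0,0,0,0,0]])

```text
time_s: 13.15
ee_pos: [0.5561, 0.1331, 0.1167]
tcp_rot: [0.682, 0.188, 0.682, -0.188]
ft_force: [-3.2, 0.0, 5.7]
width: 0.02
```

Run:
```python
from h import *
p,r,s=tcp(); print(p,yaw(r),s['ft_force'],s['torque'],s['width'])
```

```text
[0.55607617 0.13306879 0.11674965] 59.150942023937304 [-3.19009117  0.00925545  5.74850242] [-0.02280781  0.66116247 -0.29448056] 0.020034438472104576
```

Following well. Continuing the turn.

Call:
send_rows(motion=[[0,-0.087,0.003,-0.0333,0,0],[0,-0.087,0.003,-0.0333,0,0],[0,-0.087,0.003,-0.0333,0,0],[0,-0.087,0.003,-0.0333,0,0],[0,0,0,0,0,0]])

```text
time_s: 13.57
ee_pos: [0.5501, 0.1204, 0.1167]
tcp_rot: [0.701, 0.092, 0.702, -0.091]
ft_force: [-5.1, 0.1, 6.8]
width: 0.0197
```

Call:
send_rows(motion=[[0,-0.087,0.003,-0.0333,0,0],[0,-0.087,0.003,-0.0333,0,0],[0,-0.087,0.003,-0.0333,0,0],[0,-0.087,0.003,-0.0333,0,0],[0,0,0,0,0,0]])

```text
time_s: 13.98
ee_pos: [0.548, 0.1065, 0.1167]
tcp_rot: [0.706, -0.006, 0.708, 0.007]
ft_force: [-6.1, -0.4, 8.0]
width: 0.0198
```

Call:
send_rows(motion=[[0,0,0,0,0,0],[0,0,0,0,0,0]])

```text
time_s: 14.15
ee_pos: [0.548, 0.1066, 0.1167]
tcp_rot: [0.706, -0.006, 0.708, 0.006]
ft_force: [-7.5, -1.1, 7.0]
width: 0.0197
```

Run:
```python
from h import *
p,r,im=wshot('w11'); s=tcp()[2]; print(p,yaw(r),s['ft_force'],s['torque'],s['width']); save('w11c',im,(190,90,330,280),4)
```

```text
[0.54799153 0.1065511  0.116696  ] 90.99296564566157 [-7.05723304 -0.53232229  7.54535714] [-0.09089566  1.19552071 -0.19197538] 0.019701025756688542
```

View pics/w11c.png

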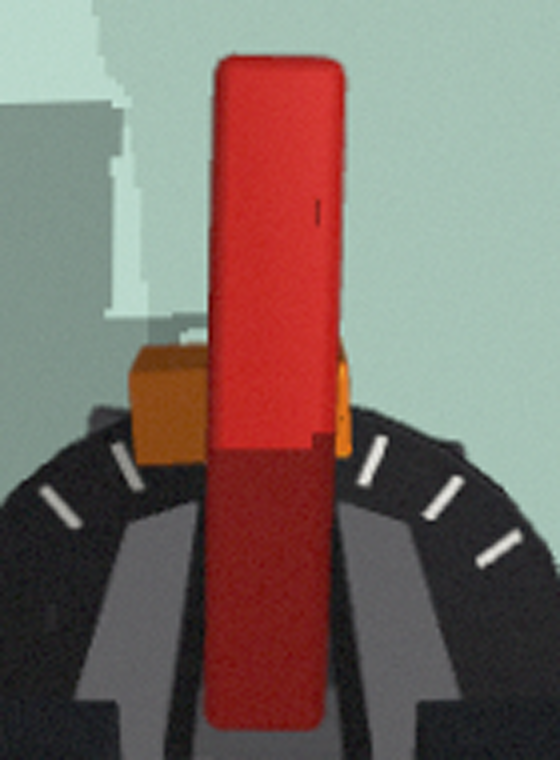

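Run:
```python
from h import *
p,r,im=load('w11'); c=wcam()
C=lambda x,y:(190+x/4-.4,90+y/4-.4)
obs=[((130,10,20),C(216,58)),((130,-10,20),C(345,58)),((22,10,20),C(205,728)),((22,-10,20),C(325,728))]
obs=[(np.array(a)/1000,b) for a,b in obs]
for z in(.085,): x=fit_lever('w11',obs,[.598,.106,181],z)
P=wback([C(137,464),C(350,457),C(131,370),C(347,362)],.065,p,r,c); print(P.round(4))
m=P[:2,:2].mean(0); m2=P[2:,:2].mean(0)
e=P[1]-P[0]; print('edge normal',np.degrees(np.arctan2(e[1],e[0]))-90+360)
for cc in [(.598,.1063),(.5986,.1055),(.597,.1071),x[:2]]:
    print(cc,[np.degrees(np.arctan2(*(k-np.array(cc))[::-1]))%360 for k in(m,m2)],np.linalg.norm(m-cc))
# side distance of plate centre from lever line
a=np.radians(x[2]); n=np.array([-np.sin(a),np.cos(a)]); print('plate centre off lever line mm',[(k-x[:2])@n*1000 for k in(m,m2)])
```

```text
[5.97725679e-01 1.06596673e-01 1.79801170e+02] [[-2.0, -1.4], [2.0, -0.6], [-0.3, 3.3], [0.3, 3.8]]
[[0.5417 0.0825 0.065 ]
 [0.5397 0.1216 0.065 ]
 [0.5239 0.0817 0.065 ]
 [0.5217 0.1204 0.065 ]]
edge normal 362.997715184897
(0.598, 0.1063) [np.float64(184.21178498101028), np.float64(183.98023695881682)] 0.05744623244575444
(0.5986, 0.1055) [np.float64(183.3799572639183), np.float64(183.3466441810706)] 0.05799196897224023
(0.597, 0.1071) [np.float64(185.09514928431153), np.float64(184.6478330730788)] 0.05651440440271143
[0.59772568 0.10659667] [np.float64(184.52836038946086), np.float64(184.22043961697045)] 0.057195314450502174
plate centre off lever line mm [np.float64(4.713550177489459), np.float64(5.789644392819768)]
```

Call:
send_rows(motion=[[0,-0.05,0.001,-0.0185,0,0],[0,-0.05,0.001,-0.0185,0,0],[0,0,0,0,0,0],[0,0,0,0,0,0]])

```text
time_s: 14.53
ee_pos: [0.5481, 0.1028, 0.1167]
tcp_rot: [0.705, -0.033, 0.707, 0.034]
ft_force: [-7.6, -0.1, 7.7]
width: 0.0198
```

Call:
send_rows(motion=[[0,0,0,0,0,0],[0,0,0,0,0,0],[0,0,0,0,0,0],[0,0,0,0,0,0]], claw=0.5)

```text
time_s: 14.87
ee_pos: [0.5496, 0.1024, 0.1154]
tcp_rot: [0.706, -0.034, 0.706, 0.034]
ft_force: [-0.3, 0.5, -0.2]
width: 0.0426
```

Call:
send_rows(motion=[[-0.3,0,0,0,0,0],[-0.6,0,0,0,0,0],[-0.8,0,-0.2,0,0,0],[-0.8,0,-0.2,0,0,0],[-0.5,0,-0.2,0,0,0]])

```text
time_s: 15.28
ee_pos: [0.5264, 0.1001, 0.2405]
tcp_rot: [0.708, -0.034, 0.704, 0.034]
ft_force: [-0.1, 0.6, 0.7]
width: 0.047
```

Call:
send_rows(motion=[[0,0,0,0,0,0],[0,0,0,0,0,0],[0,0,0,0,0,0],[0,0,0,0,0,0]])

```text
time_s: 15.62
ee_pos: [0.525, 0.1, 0.2338]
tcp_rot: [0.705, -0.034, 0.708, 0.034]
ft_force: [0.5, 0.3, 0.7]
width: 0.0472
```

Run:
```python
from h import *
p,r,im=wshot('w12'); s=tcp()[2]; print(p,yaw(r),s['width']); save('w12c',im,(180,80,340,270),4)
```

```text
[0.52498481 0.09995228 0.23376919] 95.5418113043815 0.04685722055612663
```

View pics/w12c.png

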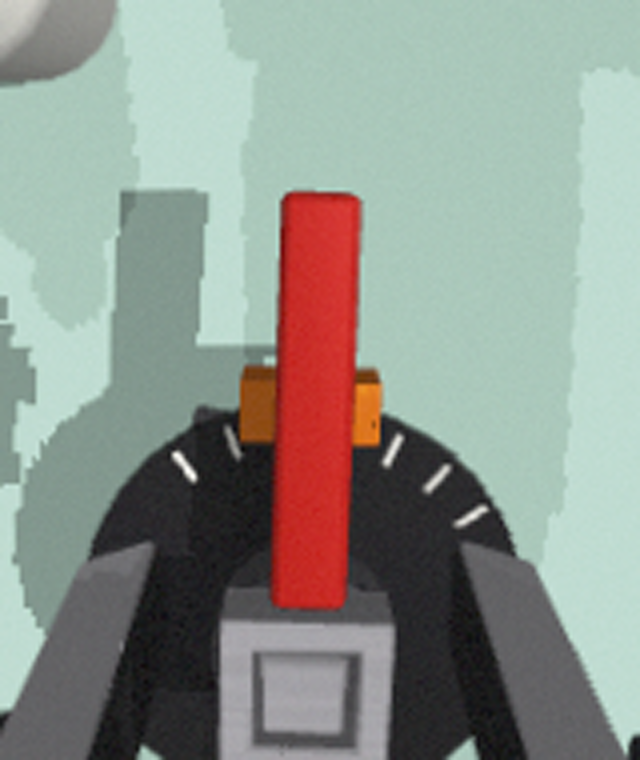

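Run:
```python
from h import *
p,r,im=load('w12'); save('w12b',im,(225,215,290,290),10); save('w12full',im,None,1.5)
c=wcam()
C=lambda x,y:(180+x/4-.4,80+y/4-.4)
obs=[((130,10,20),C(283,193)),((130,-10,20),C(361,194)),((22,10,20),C(272,608)),((22,-10,20),C(346,608)),((22,22,28),C(219,621)),((22,-22,28),C(394,623)),
((13.7,13.7,28),C(252,651)),((13.7,-13.7,28),C(361,652)),((-13.7,13.7,28),C(255,746)),((-13.7,-13.7,28),C(356,750))]
obs=[(np.array(a)/1000,b) for a,b in obs]
x=fit_lever('w12',obs,[.598,.106,184],.085)
P=wback([C(240,444),C(381,444),C(240,382),C(382,382)],.065,p,r,c); print(P.round(4))
a=np.radians(x[2]); n=np.array([-np.sin(a),np.cos(a)]);d=np.array([np.cos(a),np.sin(a)])
for k in(P[:2,:2].mean(0),P[2:,:2].mean(0)): print('plate centre off lever line mm',(k-x[:2])@n*1000,(k-x[:2])@d)
for cc in [(.598,.1063),(.5986,.1055)]:
    print(cc,[np.degrees(np.arctan2(*(k-np.array(cc))[::-1]))%360 for k in(P[:2,:2].mean(0),P[2:,:2].mean(0))])
```

```text
[5.96552199e-01 1.06581344e-01 1.83914405e+02] [[-1.0, -0.9], [0.6, -0.5], [-0.5, 0.5], [0.1, 1.0], [0.7, 0.2], [0.1, 0.7], [0.5, 0.2], [-0.1, 0.6], [-0.5, -0.8], [-0.0, -1.2]]
[[0.543  0.0827 0.065 ]
 [0.5392 0.1224 0.065 ]
 [0.525  0.0812 0.065 ]
 [0.5212 0.1207 0.065 ]]
plate centre off lever line mm 0.24162977157407714 0.05561561938715801
plate centre off lever line mm 0.62253829431288 0.07367234625100896
(0.598, 0.1063) [np.float64(183.7758954601272), np.float64(184.09981298699873)]
(0.5986, 0.1055) [np.float64(182.94241531098749), np.float64(183.46290624286817)]
```

View pics/w12b.png

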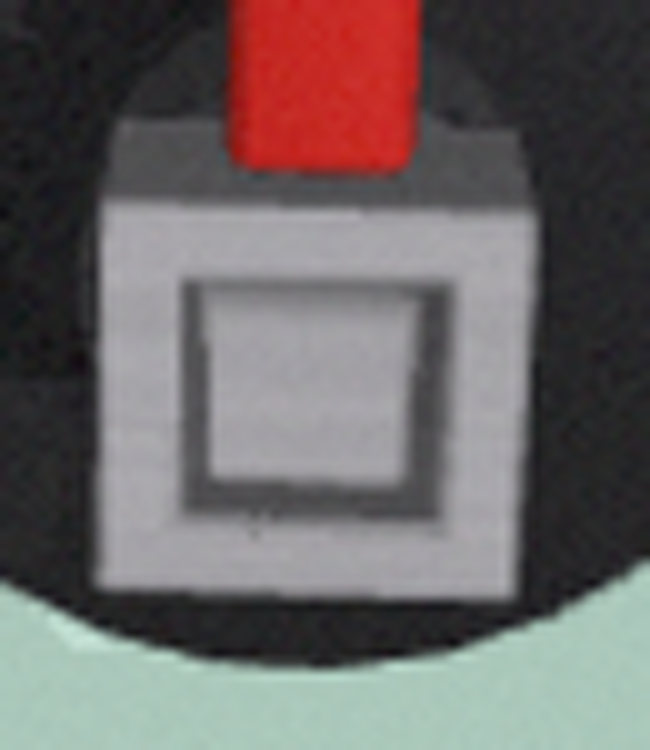

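Seated, and centred over the plate to within about 0.5 mm: plate 240–381, lever edges 275–353 at that row. I'll take an oblique side view to check the pointer under the bar.

Call:
send_rows(motion=[[0,0.6,0,0,0,0],[0,0.8,0,0,0,0],[0,0.9,0,0,0,0],[0,0.9,0,0,0,0],[0.3,0.9,0,0,0,0]])

```text
time_s: 16.08
ee_pos: [0.5102, 0.2649, 0.2247]
tcp_rot: [0.707, -0.034, 0.706, 0.034]
ft_force: [0.9, 0.3, 0.2]
width: 0.0469
```

Call:
send_rows(motion=[[0.5,0.6,0,0,0,0],[0.2,0.3,0,0,0,0],[0,0,0,0,0,0],[0,0,0,0,0,0],[0,0,0,0,0,0]])

```text
time_s: 16.5
ee_pos: [0.5068, 0.2978, 0.1964]
tcp_rot: [0.706, -0.034, 0.706, 0.034]
ft_force: [-0.6, 0.1, -0.8]
width: 0.0468
```

Run:
```python
from h import *
p,r,im=wshot('w13'); s=tcp()[2]; print(p,yaw(r),s['time_s'])
im=viewer.camera('top'); save('t13',im,(195,130,275,215),7)
```

```text
[0.50684346 0.29784288 0.19642141] 95.47272946311945 16.55
```

View pics/w13.png

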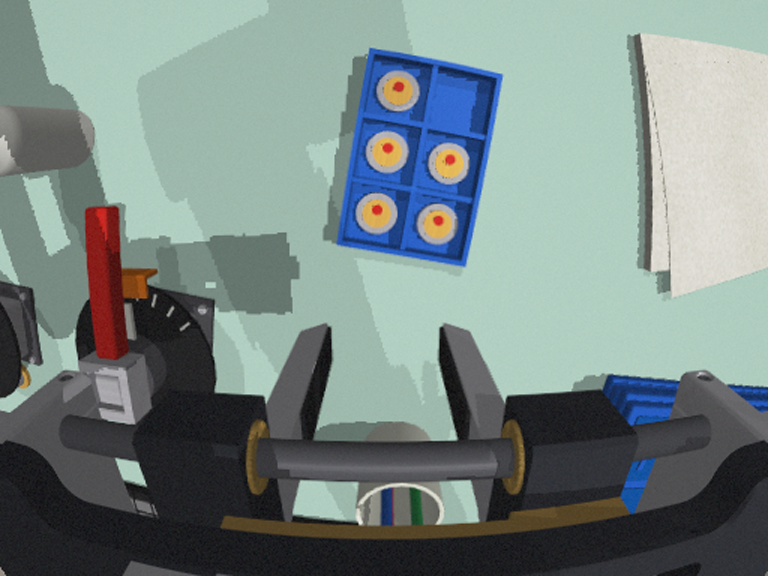

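View pics/t13.png

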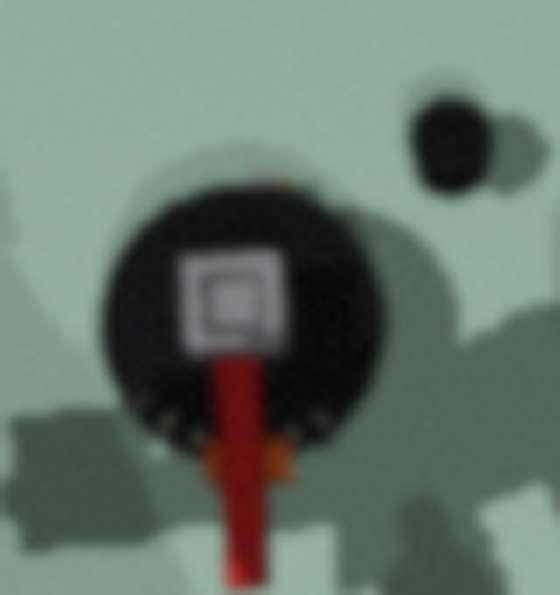

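Run:
```python
from h import *
p,r,im=load('w13'); save('w13c',im,(45,130,145,285),5)
```

```text
(no output)
```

View pics/w13c.png

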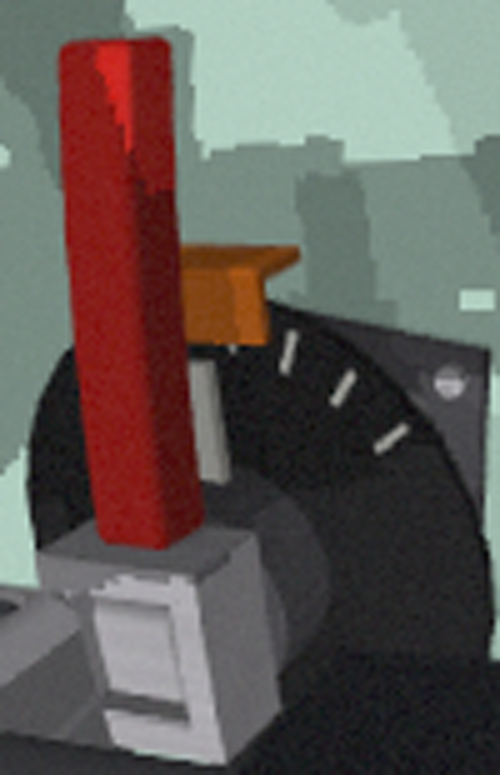

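Run:
```python
from h import *
p,r,im=load('w13'); c=wcam()
C=lambda x,y:(45+x/5-.4,130+y/5-.4)
def dr(a,b,z):
    P=wback([C(*a),C(*b)],z,p,r,c)[:,:2]; d=P[0]-P[1]; return np.degrees(np.arctan2(d[1],d[0]))%360, P.round(4).tolist(), np.array(P)
for z in(.066,.07,.074,.078): 
    a,P,Q=dr((216,362),(230,482),z); 
    a0=np.radians(184); n=np.array([-np.sin(a0),np.cos(a0)]); print(z,a,P,[(k-np.array([.598,.1063]))@n*1000 for k in Q])
a,P,Q=dr((178,220),(203,520),.085); print('bar bottom edge',a,P)
a,P,Q=dr((136,220),(165,546),.105); print('bar top right edge',a,P)
a,P,Q=dr((62,75),(100,540),.105); print('bar top left edge',a,P)
a,P,Q=dr((185,340),(270,345),.061);print('plate lower edge normal',a)
```

```text
0.066 181.1399284613896 [[0.5445, 0.1089], [0.5743, 0.1095]] [np.float64(-6.313837057101732), np.float64(-4.827651408443249)]
0.07 181.13992846138962 [[0.5429, 0.1114], [0.5722, 0.112]] [np.float64(-8.974400170363994), np.float64(-7.509123811031699)]
0.074 181.1399284613896 [[0.5412, 0.114], [0.5702, 0.1146]] [np.float64(-11.634963283626249), np.float64(-10.190596213620115)]
0.078 181.13992846138962 [[0.5396, 0.1165], [0.5681, 0.1171]] [np.float64(-14.295526396888505), np.float64(-12.872068616208566)]
bar bottom edge 179.3419238360235 [[0.5062, 0.1136], [0.5751, 0.1128]]
bar top right edge 178.90419333638343 [[0.5011, 0.1164], [0.5718, 0.1151]]
bar top left edge 178.8932845539732 [[0.4732, 0.099], [0.5735, 0.097]]
plate lower edge normal 273.39748299095226
```

Run:
```python
from h import *
print(tcp()[2]['ft_force'],tcp()[2]['dq'].round(3)); print(manip.close_job())
```

```text
[-0.43858372 -0.7450372  -0.36720169] [-0.001 -0.006  0.     0.004 -0.003  0.001]
the job is handed in; nothing more can be done
None
```

I fitted the lever onto the bare valve's stem while it was still closed, turned the valve to the orange plate, let go, and handed the job in at about 16.6 s.

**Fitting:** I pressed the lever down until it met firm contact at about 21 N, then let go so it could settle. The close wrist view then showed the stem's top just below the hub's top, as it should be when fully down. The white pointer was hidden under the bar, pointing the same way.

**Turning:** I gripped the bar again and turned about 47° anticlockwise. The final wrist view puts the plate's centre 0.2–0.6 mm off the lever's middle line, about 0.5°.

**Checks that disagreed or were less certain:**
- **Pointer:** the last oblique view put it 1.4–2° from the lever. That is about the uncertainty of that view and within the loose fit of the bore. The close view of the stem in the bore showed no clear twist.
- **Seat height:** one wrist fit taken just after fitting suited a height about 5 mm too low slightly better than the true one. The same kind of error showed when the lever lay on the bench, so I put it down to camera calibration.

**Everything else:** the gripper ended well away from the valve, with no contact force. I did not touch the blue valve, the orange plate or anything else on the bench, as far as the pictures and forces show.

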